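# Take wet panels to the dryer on a lifter

## Robot

A 6-joint arm with a two-finger parallel gripper is mounted at the origin on the work surface. World frame = base frame: x ahead of the robot, y to its left, z up, the work surface at z = 0. Lengths are in mm, angles in rad, forces in N, time in s.
With the tool pointing down it reaches from about 275 to 725 mm from the base axis. Payload 15.9 kg.
Tool frame: the origin (TCP) lies on the centre line of the jaws, within the pads' length; the fingertips stand 19 mm ahead of it and the grasp point (between the pads) is the TCP; z points along the fingers, y is the line along which they close (so a half turn about z gives the same grasp; the last joint's range is limited). The gripper opens to 85 mm and grips with 20 to 120 N. Pads are 22 mm wide; open, the fingers measure 114 mm over their backs; the gripper's body (76 mm by 85 mm) begins 54 mm behind the grasp point. The pads swing forward as they close: fully open they stand 13 mm farther back than shut.
Start: joints at [1.116, 0.213, -0.034, 1.323, 0, 1.571], TCP at [219.633, 449.162, 250.306] pointing down, gripper open.
Joint ranges: [-2.98, 2.98], [-0.74, 1.72], [-1.14, 1.35], [-2.1, 2.04], [-1.57, 1.44], [-3.14, 3.14]. Speed limits (rad/s): [1.89, 1.89, 2.39, 2.57, 3.14, 3.14].

## Interface

Orientations are given as [roll, pitch, yaw] about the fixed x, y, z axes, in that order (R = Rz(yaw) Ry(pitch) Rx(roll)).
In Python, from bench import arm, snapshot, finish_job gives the robot as it stands.
- The arm moves only by the tool arm_command, never from a script. Its argument "rows" is a list of rows, each an object of numbers: "jaw": the opening, from 0 (shut) to 1 (fully open); "x", "y", "z": the shift along the world's x, y, z normalised to -1 to 1, where 1 is 2.5 cm; "wx", "wy", "wz": the turn, a rotation vector about the world's x, y, z normalised to -1 to 1, where 1 is 0.1 rad. A call has 1 to 5 rows; each row shifts and turns the commanded pose from where the row before left it; what a row does not reach is not made up. A row lasts 1/12 s, in which the tool goes at most 41.7 mm and 7.16 degrees, less where a joint would pass 70% of its speed; a pose out of reach is approached as far as the arm can. A call with a number of a shift or a turn outside -1 to 1 is refused whole. A call with a gripper value outside its range is refused whole. The fingers move at their own pace and stop on an object; "force" is the grip in N (left out, the last holds). Time passes only in rows, so rows that do not move let the fingers close. It gives the time, the measured TCP pose, the force, the opening and the grip force at its end, in the units of the state.
- arm.observe(): the state, without advancing time (a new reading comes with each control period).
- snapshot(name): name is "scene" or "top" or "wrist"; returns a dict with "frame" (420x560x3 uint8, blue, green, red), "fx", "fy", "cx", "cy" (pixels), "position" and "rotation" of the camera in the world. Camera axes: x right, y down, z forward; pixel columns grow to the right and rows downward; lengths in mm; the calibration is good to about 2 mm. A picture is of the moment at which its call begins. There is no depth.
- finish_job(): hands the job in; it is judged then, once.
The state is a dict: "time_s": time; "joint_pos": joint angles; "joint_vel": joint speeds; "joint_torque": joint torques, N m; "tcp_pos": TCP position; "tcp_rot": TCP orientation; "force": force on the tool from outside, world axes, zero at the start; "wrist_torque": the same for the moment, N m; "gripper_width": finger opening in mm; "grasp_force": force on a finger pad.
Only numpy, scipy, OpenCV 4.12 (cv2) and the standard library are available. Lean on these libraries where they do the work, as an engineer would, in place of code of your own. Each camera call takes 0.05 s, during which the arm holds its last target. There are 200 camera calls.

## Task

The freshly painted panels are wet, so never touch them with the gripper: take the lifter off its hooks, carry every panel that is there level on its blade and set each down upright in a bay of its own on the dryer, centred and in line with the bay. Then hang the lifter back on its hooks, and only after that switch the dryer on with the red lever. Do not disturb the jars, brushes and tin, and never tilt a panel by more than 25 degrees.

Things in the scene. Friction and masses are not known exactly. Their poses are not given: they have to be found in the camera images.
- panel_red: painting panel with wet red face, 64 x 64 mm, 26 mm high, 70 g; may be absent; a knock may shift it. A 6 mm board (underside 20 mm up) on two batten feet 9 mm wide along its x axis; clear 46 mm wide tunnel between them along x, open at both ends. Origin: centre of the feet's underside; z up. At first on the table, x roughly away from the robot.
- panel_yellow: painting panel with wet yellow face, 64 x 64 mm, 26 mm high, 70 g; may be absent; a knock may shift it. A 6 mm board (underside 20 mm up) on two batten feet 9 mm wide along its x axis; clear 46 mm wide tunnel between them along x, open at both ends. Origin: centre of the feet's underside; z up. At first on the table, x roughly away from the robot.
- panel_blue: painting panel with wet blue face, 64 x 64 mm, 26 mm high, 70 g; may be absent; a knock may shift it. A 6 mm board (underside 20 mm up) on two batten feet 9 mm wide along its x axis; clear 46 mm wide tunnel between them along x, open at both ends. Origin: centre of the feet's underside; z up. At first on the table, x roughly away from the robot.
- lifter: loose lifter, 220 g, balanced at its handle. Origin on the handle's axis level with the blade's top; x along the blade to its tip, z up. Blade 26 mm wide, 3 mm thick, x = -5 to 127 mm; neck 10 x 12 mm at x = 0; crossbar 10 x 10 mm, 110 mm along y, z = 85 to 95 mm; red handle 22 (x) by 16 (y) mm, z = 95 to 155 mm; brass counterweight behind the neck, to x = -35 mm, z = 1 to 23 mm.
- lifter_grip (a point): place to grip the lifter's handle from above: on its axis, 130 mm above the blade's top, 25 mm below the handle's end; fingers close along the lifter's y (16 mm wide).
- hang_point (a point): on the hook stand: where the lifter's origin is when it hangs, 60 mm above the table; x is the way its blade then points (away from the robot), z up. The lifter goes straight up and off, straight down and on.
- hook_stand: fixed steel stand; origin on the table under the hang point, same axes. The lifter's crossbar rests on two prongs at y = +-38 mm, 8 mm wide, upper face at z = 145 mm; upturned prong tips at x = -29 to -23 mm, up to z = 159; posts at y = +-38, x = 31 to 41, up to z = 170. Nothing else between the prongs and posts but a foot plate 12 mm high, x = -20 to 80, y = +-65.
- bay0 (a point): right bay (robot's view) of the fixed dryer platform: centre of its floor, 12 mm above the table; x into the bay, away from the robot. Bays 100 mm apart, 94 mm wide between ribs 5 mm high; front edge at x = -55 mm, 8 mm stop at x = 49, white blower box 45 mm above the table from x = 60 to 140. Open above and in front; empty at first. A panel's origin belongs here, its x along the bay's.
- bay1 (a point): middle bay (robot's view) of the fixed dryer platform: centre of its floor, 12 mm above the table; x into the bay, away from the robot. Bays 100 mm apart, 94 mm wide between ribs 5 mm high; front edge at x = -55 mm, 8 mm stop at x = 49, white blower box 45 mm above the table from x = 60 to 140. Open above and in front; empty at first. A panel's origin belongs here, its x along the bay's.
- bay2 (a point): left bay (robot's view) of the fixed dryer platform: centre of its floor, 12 mm above the table; x into the bay, away from the robot. Bays 100 mm apart, 94 mm wide between ribs 5 mm high; front edge at x = -55 mm, 8 mm stop at x = 49, white blower box 45 mm above the table from x = 60 to 140. Open above and in front; empty at first. A panel's origin belongs here, its x along the bay's.
- dryer_switch (a joint): red toggle lever on a white block, switches the dryer on: 0 = off, leaning to the robot; 1.0 = on, leaning away; stays where it is left, pushed over away from the robot along its own x.
- dryer_switch_tip (a point): tip of that lever, 70 mm long; x of this point tilts with the lever, its horizontal part is the way to push it.
- jar_green: bystander: blue pigment jar, green lid, 60 mm wide, 75 mm high; origin at the centre of its underside.
- jar_orange: bystander: red pigment jar, orange lid, 64 mm wide, 80 mm high; origin at the centre of its underside.
- jar_white: bystander: small blue jar, white lid, 52 mm wide, 65 mm high; origin at the centre of its underside.
- brush_a: bystander: paint brush lying, 200 mm long; origin at the centre of its underside.
- brush_b: bystander: paint brush lying, 190 mm long; origin at the centre of its underside.
- ink_tin: bystander: brass tin, 44 mm wide, 30 mm high; origin at the centre of its underside.

How it is judged (in metres and radians):
On the way, in this order (a step that is already met when the one before it is completed fails the run):
1. the lifter is lifted off its hooks, in the gripper (z of lifter in the frame of hang_point above 0.03 m and contact force between the fingers and lifter above 1 N and contact force between lifter and hook_stand below 0.05 N), for 0.2 s.
2. every panel stands in a bay of the dryer, clear of the lifter, the switch still off (((horizontal distance between panel_red and bay0 below 0.018 m and angle between the x axis of panel_red and the x axis of bay0, either way round below 0.25 rad) or (horizontal distance between panel_red and bay1 below 0.018 m and angle between the x axis of panel_red and the x axis of bay1, either way round below 0.25 rad) or (horizontal distance between panel_red and bay2 below 0.018 m and angle between the x axis of panel_red and the x axis of bay2, either way round below 0.25 rad)) and z of panel_red in the frame of bay0 between -0.004 and 0.004 m and angle between each of panel_red, panel_yellow, panel_blue's own z axis and vertical below 0.08 rad and linear speed of each of panel_red, panel_yellow, panel_blue below 0.03 m/s and contact force between each of panel_red, panel_yellow, panel_blue and lifter below 0.05 N and ((horizontal distance between panel_yellow and bay0 below 0.018 m and angle between the x axis of panel_yellow and the x axis of bay0, either way round below 0.25 rad) or (horizontal distance between panel_yellow and bay1 below 0.018 m and angle between the x axis of panel_yellow and the x axis of bay1, either way round below 0.25 rad) or (horizontal distance between panel_yellow and bay2 below 0.018 m and angle between the x axis of panel_yellow and the x axis of bay2, either way round below 0.25 rad)) and z of panel_yellow in the frame of bay0 between -0.004 and 0.004 m and ((horizontal distance between panel_blue and bay0 below 0.018 m and angle between the x axis of panel_blue and the x axis of bay0, either way round below 0.25 rad) or (horizontal distance between panel_blue and bay1 below 0.018 m and angle between the x axis of panel_blue and the x axis of bay1, either way round below 0.25 rad) or (horizontal distance between panel_blue and bay2 below 0.018 m and angle between the x axis of panel_blue and the x axis of bay2, either way round below 0.25 rad)) and z of panel_blue in the frame of bay0 between -0.004 and 0.004 m and value of joint dryer_switch below 0.3 rad), for 0.2 s.
3. the lifter hangs on its hooks again, let go, the switch still off (distance between lifter and hang_point below 0.025 m and angle between lifter's own z axis and vertical below 0.12 rad and contact force between lifter and hook_stand above 0.5 N and contact force between the fingers and lifter below 0.05 N and linear speed of lifter below 0.03 m/s and value of joint dryer_switch below 0.3 rad), for 0.3 s.
4. the dryer is switched on (value of joint dryer_switch above 0.8 rad), for 0.2 s.
At the end, for the whole second after the job is handed in: Each panel present rests flat and still on a bay floor, centre within 18 mm of the bay's, tunnel within 0.25 rad of its direction, height within 4 mm; the lifter hangs upright on its hooks within 25 mm of the hang point, let go; the lever is past 0.8 rad (((horizontal distance between panel_red and bay0 below 0.018 m and angle between the x axis of panel_red and the x axis of bay0, either way round below 0.25 rad) or (horizontal distance between panel_red and bay1 below 0.018 m and angle between the x axis of panel_red and the x axis of bay1, either way round below 0.25 rad) or (horizontal distance between panel_red and bay2 below 0.018 m and angle between the x axis of panel_red and the x axis of bay2, either way round below 0.25 rad)) and z of panel_red in the frame of bay0 between -0.004 and 0.004 m and angle between each of panel_red, panel_yellow, panel_blue's own z axis and vertical below 0.08 rad and linear speed of each of panel_red, panel_yellow, panel_blue, lifter below 0.03 m/s and contact force between each of panel_red, panel_yellow, panel_blue, the fingers and lifter below 0.05 N and ((horizontal distance between panel_yellow and bay0 below 0.018 m and angle between the x axis of panel_yellow and the x axis of bay0, either way round below 0.25 rad) or (horizontal distance between panel_yellow and bay1 below 0.018 m and angle between the x axis of panel_yellow and the x axis of bay1, either way round below 0.25 rad) or (horizontal distance between panel_yellow and bay2 below 0.018 m and angle between the x axis of panel_yellow and the x axis of bay2, either way round below 0.25 rad)) and z of panel_yellow in the frame of bay0 between -0.004 and 0.004 m and ((horizontal distance between panel_blue and bay0 below 0.018 m and angle between the x axis of panel_blue and the x axis of bay0, either way round below 0.25 rad) or (horizontal distance between panel_blue and bay1 below 0.018 m and angle between the x axis of panel_blue and the x axis of bay1, either way round below 0.25 rad) or (horizontal distance between panel_blue and bay2 below 0.018 m and angle between the x axis of panel_blue and the x axis of bay2, either way round below 0.25 rad)) and z of panel_blue in the frame of bay0 between -0.004 and 0.004 m and distance between lifter and hang_point below 0.025 m and angle between lifter's own z axis and vertical below 0.12 rad and contact force between lifter and hook_stand above 0.5 N and value of joint dryer_switch above 0.8 rad); the robot touches nothing.
It fails at once if the gripper or arm touches a wet panel (contact force between any of the fingers, the arm and panel_red above 0.3 N or contact force between any of the fingers, the arm and panel_yellow above 0.3 N or contact force between any of the fingers, the arm and panel_blue above 0.3 N).
It fails at once if a panel is tilted more than 25 degrees (angle between any of panel_red, panel_yellow, panel_blue's own z axis and vertical above 0.44 rad).
It fails at once if a bystander is moved more than 30 mm (distance of any of jar_green, jar_orange, jar_white, brush_a, brush_b, ink_tin from where it was at the start of the episode above 0.03 m).
Of panel_red, panel_yellow, panel_blue only 2 to 3 are there at a start; the rules pass over those that are not, and their reading is None.
At some moment in a run one of panel_red, panel_yellow, panel_blue may be knocked a few centimetres aside while the robot is not near it.
It also fails if it takes over 210 s, if anything falls off the work surface, if the arm or the gripper's body presses on something with over 40 N, if the wrist force passes 120 N, or if a joint passes its speed limit or range.

## Working session

There is one attempt and no reset: what is moved stays moved. The work goes in short steps, Python scripts to look and compute and a tool call to move; the robot and the scene stay as the last step left them, time stands still between calls to the robot, and variables do not carry over. Pictures are saved under pics/ and viewed, at most 16 in all, crops included, and the job is handed in when it is done.

Besides the shell and the picture viewer there is one more tool, called after "Request:" by a JSON object that holds its "op" and its "data". arm_command: Moves the arm, as the interface text tells. Its arguments: {"type":"object","properties":{"rows":{"type":"array"},"force":{"type":"number"}},"required":["rows"]}

```bash
ls; mkdir -p pics; cat > h.py <<'E'
import numpy as np, cv2
from bench import arm, snapshot, finish_job
def ray(s,u,v):
    d=np.array([(u-s["cx"])/s["fx"],(v-s["cy"])/s["fy"],1.0]); return np.array(s["position"]),np.array(s["rotation"])@d
def onz(s,u,v,z):
    p,d=ray(s,u,v); return p+d*(z-p[2])/d[2]
def proj(s,P):
    c=np.array(s["rotation"]).T@(np.array(P,float)-np.array(s["position"])); return s["fx"]*c[0]/c[2]+s["cx"],s["fy"]*c[1]/c[2]+s["cy"]
E
python3 - <<'E'
from h import *
import pickle
for n in("top","scene"):
    s=snapshot(n); cv2.imwrite(f"pics/{n}0.png",s["frame"]); pickle.dump(s,open(n+"0.pkl","wb"))
    print(n,s["position"],s["rotation"],s["fx"],s["cx"],s["cy"])
print(arm.observe())
E
```

```text
pics
top [3.26488523e+02 1.38795733e+00 1.42321048e+03] [-2.98644494  0.00411782 -1.56976225] 493.4263086376035 282.98474415079534 211.28276467125207
scene [1278.29700291 -451.23798775  914.14812821] [-2.28487703 -0.01472308  1.06955976] 521.804905627665 275.52073512222705 205.2525620513674
{'time_s': 0.1, 'joint_pos': array([ 1.11602000e+00,  2.13305495e-01, -3.49655560e-02,  1.32349721e+00,
        3.16536006e-06,  1.57079545e+00]), 'joint_vel': array([ 6.03383250e-04, -1.25391738e-03,  4.47218190e-04,  6.77040057e-04,
       -6.46434103e-05,  1.84986265e-03]), 'joint_torque': array([ 3.44725768e-04, -6.87247968e+01,  4.87804663e+01,  1.21579960e-02,
       -7.53763771e-07, -3.07135701e-05]), 'tcp_pos': array([219.50881843, 448.93252994, 249.87858376]), 'tcp_rot': array([-3.14062072e+00, -3.16620996e-06,  2.68681719e+00]), 'force': array([-0.21443038, -0.21560313,  0.57352339]), 'wrist_torque': array([-0.01343792,  0.03254268, -0.03173188]), 'grasp_force': 0.0, 'gripper_width': 85.56751215147781}
```

View pics/top0.png

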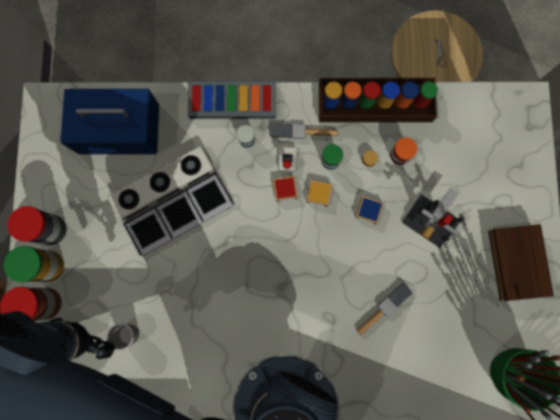

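View pics/scene0.png

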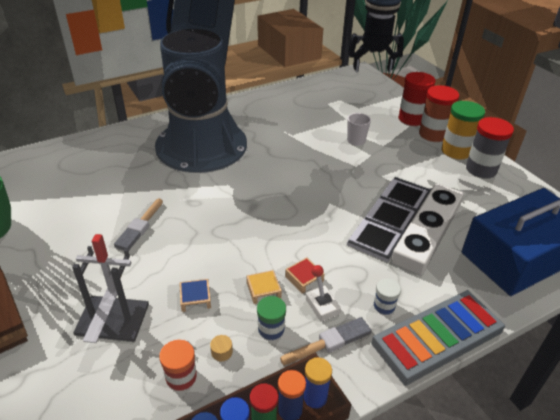

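The top view shows the robot base at the bottom and the hook stand with lifter at (435,220). The panels are red (286,188), yellow (319,192) and blue (370,209). The dryer is around (180,205), with the switch block at (288,158) just behind the red panel. Now to measure them.

```bash
python3 - <<'E'
s=open('h.py').read()
s=s.replace('def ray','from scipy.spatial.transform import Rotation as Ro\ndef RM(s): return Ro.from_euler("xyz",s["rotation"]).as_matrix()\ndef ray',1).replace('np.array(s["rotation"])','RM(s)')
open('h.py','w').write(s)
E
python3 - <<'E'
from h import *
import pickle
s=pickle.load(open("top0.pkl","rb")); f=s["frame"]
print(RM(s))
hsv=cv2.cvtColor(f,cv2.COLOR_BGR2HSV); H,S,V=[hsv[...,i].astype(int) for i in range(3)]
def blobs(m,name,z,lo=8,roi=(100,330,80,500)):
    mm=np.zeros_like(m,np.uint8); a,b,c,d=roi; mm[a:b,c:d]=m[a:b,c:d]
    n,l,st,ce=cv2.connectedComponentsWithStats(mm)
    for i in range(1,n):
        if st[i,4]>=lo:
            pts=np.argwhere(l==i)[:,::-1].astype(np.float32)
            w=np.array([onz(s,u,v,z)[:2] for u,v in pts],np.float32)
            r=cv2.minAreaRect(w); print(name,ce[i].round(1),st[i,4],"w",onz(s,*ce[i],z)[:2].round(0),"rect",np.round(r[0]),np.round(r[1]),round(r[2],1))
blobs(((H<8)|(H>172))&(S>140)&(V>60),"red",26)
blobs((H>12)&(H<28)&(S>110)&(V>90),"yel",26)
blobs((H>100)&(H<130)&(S>120)&(V>40),"blue",26)
blobs((H>40)&(H<85)&(S>110)&(V>40),"green",75)
blobs((V<35),"dark",12,60)
for nm,(a,b,c,d),k in(("c1",(135,260,110,240),4.5),("c2",(120,260,265,470),3.9)):
    cv2.imwrite(f"pics/{nm}.png",cv2.resize(f[a:b,c:d],None,fx=k,fy=k,interpolation=cv2.INTER_CUBIC))
E
```

```text
[[ 1.03406958e-03 -9.87988845e-01  1.54521753e-01]
 [-9.99990987e-01 -3.85349009e-04  4.22814087e-03]
 [-4.11781122e-03 -1.54524733e-01 -9.87980339e-01]]
red [195.6 104.9] 90 w [865. 267.] rect [864. 266.] [24. 31.] 90.0
red [266.5 104.9] 86 w [864.  57.] rect [864.  57.] [31. 21.] 0.3
red [423.4 103.2] 65 w [ 869. -408.] rect [ 870. -409.] [19. 37.] 45.1
red [399.8 158.2] 16 w [ 701. -333.] rect [ 702. -333.] [36.  7.] 60.1
red [286.8 163.5] 48 w [686.  -4.] rect [686.  -4.] [21. 17.] 0.0
red [284.9 187.5] 349 w [615.   2.] rect [615.   2.] [55. 54.] 7.8
red [445.6 220.2] 96 w [ 519. -457.] rect [ 518. -456.] [23. 45.] 36.2
yel [243. 105.] 99 w [864. 126.] rect [864. 126.] [31. 24.] 0.7
yel [387.3 102.9] 51 w [ 870. -302.] rect [ 870. -302.] [27. 19.] 90.0
yel [321.4 131.5] 119 w [ 782. -105.] rect [ 781. -104.] [88. 15.] 87.8
yel [369.6 157.9] 175 w [ 703. -245.] rect [ 702. -246.] [41. 42.] 90.0
yel [319.1 192.1] 449 w [601. -97.] rect [601. -97.] [62. 62.] 76.9
yel [428.1 231.9] 77 w [ 486. -405.] rect [ 486. -405.] [19. 33.] 54.7
yel [370.9 320.8] 119 w [ 238. -236.] rect [ 237.
[... 810 characters left out ...]
[376.7 109.5] 930 w [ 855. -272.] rect [ 863. -277.] [336.  44.] 90.0
dark [376.8 118.4] 338 w [ 827. -272.] rect [ 826. -271.] [331.  12.] 90.0
dark [190.4 164.8] 172 w [686. 280.] rect [686. 280.] [52. 50.] 27.2
dark [159.5 181.6] 221 w [635. 369.] rect [634. 369.] [54. 50.] 2.1
dark [208.6 196.5] 536 w [591. 224.] rect [591. 224.] [68. 68.] 29.9
dark [128.4 198.8] 230 w [584. 457.] rect [583. 458.] [54. 52.] 2.7
dark [146.3 209.2] 125 w [553. 404.] rect [565. 384.] [ 14. 170.] 28.4
dark [421.4 207.3] 287 w [ 559. -393.] rect [ 563. -392.] [45. 95.] 25.2
dark [178.3 213.4] 590 w [541. 311.] rect [541. 311.] [71. 71.] 29.7
dark [147.6 230.4] 605 w [491. 397.] rect [491. 397.] [72. 71.] 30.2
```

View pics/c1.png

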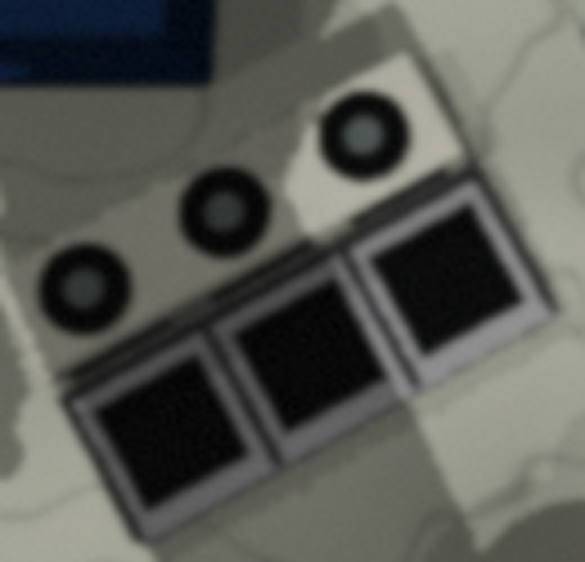

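View pics/c2.png

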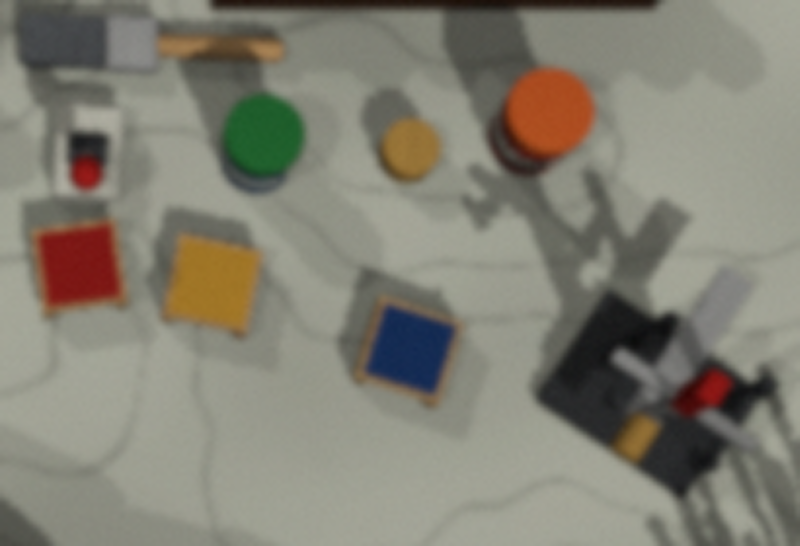

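The dryer crop shows three mats, with blowers up-left of the bays, so the bay direction is about +30°. The bay centres are about (591,224), (541,311) and (491,397), spaced 100 mm as they should be. The panel crop gives yaws of red ≈ +8°, yellow ≈ −13° and blue ≈ −19°, and the lifter blade points up-right at about −30°. Next I triangulate the handle and the lever.

```bash
python3 - <<'E'
from h import *
import pickle
t=pickle.load(open("top0.pkl","rb")); c=pickle.load(open("scene0.pkl","rb"))
f=c["frame"]; hsv=cv2.cvtColor(f,cv2.COLOR_BGR2HSV); H,S,V=[hsv[...,i].astype(int) for i in range(3)]
n,l,st,ce=cv2.connectedComponentsWithStats((((H<8)|(H>172))&(S>130)&(V>60)).astype(np.uint8))
B=[(ce[i],st[i]) for i in range(1,n) if st[i,4]>40 and ce[i][1]>220]
for b in B: print(b[0].round(1),b[1])
def tri(a,b):
    p,d=ray(t,*a);q,e=ray(c,*b)
    x=np.linalg.lstsq(np.c_[d,-e],q-p,rcond=None)[0]; A,Bq=p+d*x[0],q+e*x[1]
    return ((A+Bq)/2).round(1),np.linalg.norm(A-Bq).round(1)
h=[b for b in B if b[0][0]<150][0]; print("handle",tri((445.6,220.2),h[0]))
k=[b for b in B if 305<b[0][0]<330 and b[1][4]<200]; 
for b in k: print("lever",tri((286.8,163.5),b[0]))
for z in(185,200,215): print(z,onz(t,445.6,220.2,z).round(0))
# blade tip, counterweight in crop2 px
for nm,p,z in(("tip",(735,270),60),("cw",(637,437),83),("cbL",(625,358),155),("cbR",(750,438),155),("block front",(80,195),20),("knob",(86,172),75)):
    print(nm,onz(t,265+p[0]/3.9,120+p[1]/3.9,z).round(0))
E
```

```text
[ 99.3 247.6] [ 93 235  14  27 241]
[305.4 270.8] [289 259  34  25 477]
[478.  310.7] [461 296  35  30 369]
[399.6 351.1] [383 334  34  35 445]
[180.2 371.9] [164 361  30  17 134]
[183.  385.1] [170 377  25  13  85]
[263.5 397. ] [249 382  30  31 706]
handle (array([ 497.7, -401.9,  187.2]), np.float64(4.0))
185 [ 497. -405.  185.]
200 [ 495. -400.  200.]
215 [ 493. -395.  215.]
tip [ 603. -472.   60.]
cw [ 479. -389.   83.]
cbL [ 524. -363.  155.]
cbR [ 470. -443.  155.]
block front [668.   0.  20.]
knob [671.  -4.  75.]
```

Request:
{"op": "arm_command", "data": {"rows": [{"x":0.4,"y":-1,"z":0.2,"jaw":1},{"x":0.4,"y":-1,"z":0.2},{"x":0.4,"y":-1,"z":0.2},{"x":0.4,"y":-1,"z":0.2},{"x":0.4,"y":-1,"z":0.2}]}}

```text
$.rows[0]: bad value
```

```bash
python3 -c "
from h import *
o=arm.observe();print(o['joint_pos'],o['tcp_pos'],o['tcp_rot'])"
```

```text
[ 1.11602000e+00  2.13305495e-01 -3.49655560e-02  1.32349721e+00
  3.16536006e-06  1.57079545e+00] [219.50881843 448.93252994 249.87858376] [-3.14062072e+00 -3.16620996e-06  2.68681719e+00]
```

The crossbar centre (497,−403) and handle (498,−402) agree. The tip sits 126 mm out, matching the given 127. So the lifter is at (497,−403), yaw about −33.5°. The move was refused, probably because every key is needed.

Request:
{"op": "arm_command", "data": {"rows": [{"jaw":1,"x":0.4,"y":-1,"z":0.2,"wx":0,"wy":0,"wz":0},{"jaw":1,"x":0.4,"y":-1,"z":0.2,"wx":0,"wy":0,"wz":0},{"jaw":1,"x":0.4,"y":-1,"z":0.2,"wx":0,"wy":0,"wz":0},{"jaw":1,"x":0.4,"y":-1,"z":0.2,"wx":0,"wy":0,"wz":0},{"jaw":1,"x":0.4,"y":-1,"z":0.2,"wx":0,"wy":0,"wz":0}]}}

```text
time_s: 0.52
tcp_pos: [269.7, 322.9, 275.3]
tcp_rot: [-3.141, -0.0, 2.687]
force: [-0.2, 0.4, 0.5]
gripper_width: 85.2
grasp_force: 0.0
```

```bash
python3 -c "
from h import *
o=arm.observe();print(o['joint_pos'],o['tcp_pos'],o['tcp_rot'])"
```

```text
[ 8.74898638e-01  4.67995183e-02 -1.63992160e-01  1.36056812e+00
 -2.68158537e-05  1.32934979e+00] [269.69639218 322.86136131 275.26921391] [-3.14103912e+00 -1.08691634e-04  2.68714148e+00]
```

Request:
{"op": "arm_command", "data": {"rows": [{"jaw":1,"x":0.3,"y":-1,"z":0.2,"wx":0,"wy":0,"wz":0},{"jaw":1,"x":0.3,"y":-1,"z":0.2,"wx":0,"wy":0,"wz":0},{"jaw":1,"x":0.3,"y":-1,"z":0.2,"wx":0,"wy":0,"wz":0},{"jaw":1,"x":0.3,"y":-1,"z":0.2,"wx":0,"wy":0,"wz":0},{"jaw":1,"x":0.3,"y":-1,"z":0.2,"wx":0,"wy":0,"wz":0}]}}

```text
time_s: 0.93
tcp_pos: [307.1, 197.9, 300.4]
tcp_rot: [-3.141, -0.0, 2.687]
force: [-0.1, 0.4, 0.5]
gripper_width: 85.3
grasp_force: 0.0
```

Request:
{"op": "arm_command", "data": {"rows": [{"jaw":1,"x":0.3,"y":-1,"z":0,"wx":0,"wy":0,"wz":0},{"jaw":1,"x":0.3,"y":-1,"z":0,"wx":0,"wy":0,"wz":0},{"jaw":1,"x":0.3,"y":-1,"z":0,"wx":0,"wy":0,"wz":0},{"jaw":1,"x":0.3,"y":-1,"z":0,"wx":0,"wy":0,"wz":0},{"jaw":1,"x":0.3,"y":-1,"z":0,"wx":0,"wy":0,"wz":0}]}}

```text
time_s: 1.35
tcp_pos: [344.6, 72.9, 300.2]
tcp_rot: [-3.142, -0.0, 2.687]
force: [1.1, 0.4, -0.6]
gripper_width: 85.1
grasp_force: 0.0
```

Request:
{"op": "arm_command", "data": {"rows": [{"jaw":1,"x":0.3,"y":-1,"z":0,"wx":0,"wy":0,"wz":0},{"jaw":1,"x":0.3,"y":-1,"z":0,"wx":0,"wy":0,"wz":0},{"jaw":1,"x":0.3,"y":-1,"z":0,"wx":0,"wy":0,"wz":0},{"jaw":1,"x":0.3,"y":-1,"z":0,"wx":0,"wy":0,"wz":0},{"jaw":1,"x":0.3,"y":-1,"z":0,"wx":0,"wy":0,"wz":0}]}}

```text
time_s: 1.77
tcp_pos: [382.1, -52.2, 300.1]
tcp_rot: [-3.142, -0.0, 2.687]
force: [-0.2, -0.0, 0.0]
gripper_width: 85.7
grasp_force: 0.0
```

Request:
{"op": "arm_command", "data": {"rows": [{"jaw":1,"x":0.3,"y":-1,"z":0,"wx":0,"wy":0,"wz":-0.25},{"jaw":1,"x":0.3,"y":-1,"z":0,"wx":0,"wy":0,"wz":-0.25},{"jaw":1,"x":0.3,"y":-1,"z":0,"wx":0,"wy":0,"wz":-0.25},{"jaw":1,"x":0.3,"y":-1,"z":0,"wx":0,"wy":0,"wz":-0.25},{"jaw":1,"x":0.3,"y":-1,"z":0,"wx":0,"wy":0,"wz":-0.3}]}}

```text
time_s: 2.18
tcp_pos: [419.6, -177.2, 300.1]
tcp_rot: [-3.142, -0.0, 2.555]
force: [1.3, 0.2, 0.9]
gripper_width: 85.3
grasp_force: 0.0
```

Request:
{"op": "arm_command", "data": {"rows": [{"jaw":1,"x":0.3,"y":-1,"z":0,"wx":0,"wy":0,"wz":0},{"jaw":1,"x":0.3,"y":-1,"z":0,"wx":0,"wy":0,"wz":0},{"jaw":1,"x":0.3,"y":-1,"z":0,"wx":0,"wy":0,"wz":0},{"jaw":1,"x":0.3,"y":-1,"z":0,"wx":0,"wy":0,"wz":0},{"jaw":1,"x":0.3,"y":-1,"z":0,"wx":0,"wy":0,"wz":0}]}}

```text
time_s: 2.6
tcp_pos: [457.2, -302.1, 299.9]
tcp_rot: [3.142, -0.001, 2.557]
force: [0.5, 0.1, 0.2]
gripper_width: 85.6
grasp_force: 0.0
```

```bash
python3 - <<'E'
from h import *
import pickle
o=arm.observe();print(o['joint_pos'],o['tcp_pos'],o['tcp_rot'])
s=snapshot("wrist"); cv2.imwrite("pics/w1.png",s["frame"]); pickle.dump(s,open("w1.pkl","wb"));print(s["position"],RM(s),s["fx"])
E
```

```text
[-5.83903705e-01  3.15614350e-01  2.25654214e-01  1.48147744e+00
  1.64077150e-05  1.01481234e-03] [ 457.16745265 -302.07310986  299.91937235] [ 3.14157690e+00 -6.41265220e-04  2.55667414e+00]
[ 389.21797766 -256.99129135  423.69641744] [[ 5.51514630e-01  7.91314970e-01  2.63917090e-01]
 [ 8.34164836e-01 -5.23486909e-01 -1.73581343e-01]
 [ 7.99626561e-04  3.15883007e-01 -9.48797811e-01]] 295.7213517309806
```

View pics/w1.png

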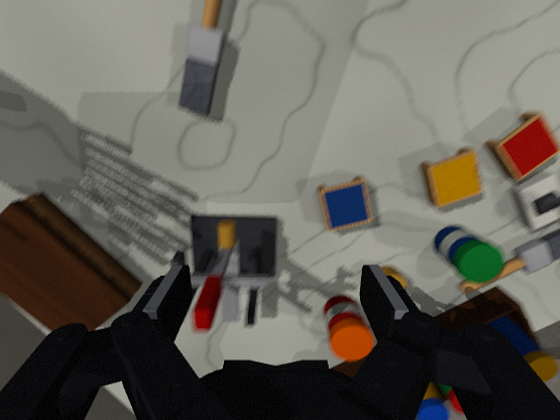

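The wrist picture shows the red handle at (207,302) and the stand's foot plate upright in the frame, with its near edge from (192,217) to (277,218). So my yaw is right. The panels are at blue (346,205), yellow (453,180) and red (526,147). I'll cross-check those positions.

```bash
cat >> h.py <<'E'
def hsv(s):
    h=cv2.cvtColor(s["frame"],cv2.COLOR_BGR2HSV).astype(int); return h[...,0],h[...,1],h[...,2]
def mask(s,name):
    H,S,V=hsv(s)
    return {"red":((H<8)|(H>172))&(S>140)&(V>60),"yellow":(H>12)&(H<28)&(S>110)&(V>90),"blue":(H>100)&(H<130)&(S>120)&(V>40)}[name].astype(np.uint8)
def panel(s,name,z=26,side=(44,68)):
    n,l,st,ce=cv2.connectedComponentsWithStats(mask(s,name)); out=[]
    for i in range(1,n):
        if st[i,4]<150: continue
        w=np.array([onz(s,u,v,z)[:2] for v,u in np.argwhere(l==i)],np.float32)
        (c,d,a)=cv2.minAreaRect(w)
        if min(d)>side[0] and max(d)<side[1]+6: out.append((np.round(c,1),np.round(d,0),round((a+45)%90-45,1)))
    return out
E
python3 - <<'E'
from h import *
import pickle
s=pickle.load(open("w1.pkl","rb")); t=pickle.load(open("top0.pkl","rb"))
for c in("red","yellow","blue"): print(c,panel(s,c),panel(t,c))
n,l,st,ce=cv2.connectedComponentsWithStats(mask(s,"red"))
for i in range(1,n):
    if st[i,4]>150 and ce[i][0]<260:
        print(ce[i],st[i]); p,d=ray(t,445.6,220.2); q,e=ray(s,*ce[i])
        x=np.linalg.lstsq(np.c_[d,-e],q-p,rcond=None)[0]; print((p+d*x[0]).round(),(q+e*x[1]).round())
        print("top end",onz(s,ce[i][0],ce[i][1],187))
a,b=onz(s,192,216.5,12),onz(s,277,217.5,12); m=(a+b)/2; d=(b-a)[:2]; print("plate",a,b,np.linalg.norm(d)); 
dx=np.array([-d[1],d[0]])/np.linalg.norm(d); dx*=np.sign(dx[0]); print("hang",m[:2]+20*dx,np.degrees(np.arctan2(dx[1],dx[0])))
E
```

```text
red [(array([615.5,  -1.1]), array([56., 54.]), 8.1)] [(array([ 912.3, -255.9]), array([51., 53.]), -44.4), (array([614.8,   2.1]), array([55., 54.]), 7.8)]
yellow [(array([ 599.3, -102.2]), array([66., 67.]), -12.0)] [(array([ 911.6, -142. ]), array([47., 51.]), -44.1), (array([601.5, -96.6]), array([62., 62.]), -13.1)]
blue [(array([ 552.5, -244.9]), array([50., 52.]), -18.7), (array([ 984.4, -301.9]), array([61., 50.]), -33.5)] [(array([ 913.9, -314. ]), array([54., 50.]), -0.0), (array([ 912.3, -370.5]), array([48., 48.]), -2.1), (array([ 551.5, -241.4]), array([48., 47.]), -18.9)]
[205.84184915 303.51581509] [194 275  27  55 822]
[ 496. -402.  194.] [ 495. -403.  194.]
top end [ 498.20225747 -407.55037559  187.        ]
plate [ 446.73037099 -442.59089048   12.        ] [ 517.51471675 -338.45830352   12.        ] 125.91274467681427
hang [ 498.66298022 -401.76799352] -34.20598888195913
```

Request:
{"op": "arm_command", "data": {"rows": [{"jaw":1,"x":0.4,"y":-1,"z":0,"wx":0,"wy":0,"wz":0},{"jaw":1,"x":0.4,"y":-1,"z":0,"wx":0,"wy":0,"wz":0},{"jaw":1,"x":0.4,"y":-1,"z":0,"wx":0,"wy":0,"wz":0},{"jaw":1,"x":0.4,"y":-1,"z":0,"wx":0,"wy":0,"wz":-0.05},{"jaw":1,"x":0,"y":-0.05,"z":-0.4,"wx":0,"wy":0,"wz":0}]}}

```text
time_s: 3.07
tcp_pos: [498.5, -406.0, 289.9]
tcp_rot: [-3.141, 0.001, 2.55]
force: [-0.3, 0.6, -1.1]
gripper_width: 85.2
grasp_force: 0.0
```

Request:
{"op": "arm_command", "data": {"rows": [{"jaw":1,"x":0,"y":0,"z":-0.8,"wx":0,"wy":0,"wz":0},{"jaw":1,"x":0,"y":0,"z":-0.8,"wx":0,"wy":0,"wz":0},{"jaw":1,"x":0,"y":0,"z":-0.8,"wx":0,"wy":0,"wz":0},{"jaw":1,"x":0,"y":0,"z":-0.8,"wx":0,"wy":0,"wz":0},{"jaw":1,"x":0,"y":0,"z":-0.8,"wx":0,"wy":0,"wz":0}]}}

```text
time_s: 3.48
tcp_pos: [496.9, -401.8, 188.9]
tcp_rot: [3.142, -0.001, 2.552]
force: [-1.0, -0.6, -0.5]
gripper_width: 85.2
grasp_force: 0.0
```

Request:
{"op": "arm_command", "data": {"force": 60, "rows": [{"jaw":0.5,"x":0,"y":0,"z":0,"wx":0,"wy":0,"wz":0},{"jaw":0.3,"x":0,"y":0,"z":0,"wx":0,"wy":0,"wz":0},{"jaw":0.3,"x":0,"y":0,"z":0,"wx":0,"wy":0,"wz":0},{"jaw":0,"x":0,"y":0,"z":0,"wx":0,"wy":0,"wz":0},{"jaw":0,"x":0,"y":0,"z":0,"wx":0,"wy":0,"wz":0}]}}

```text
time_s: 3.9
tcp_pos: [497.6, -402.4, 191.6]
tcp_rot: [-3.141, 0.002, 2.552]
force: [-0.2, -0.4, 0.7]
gripper_width: 25.1
grasp_force: 0.0
```

Request:
{"op": "arm_command", "data": {"rows": [{"jaw":0,"x":0,"y":0,"z":0,"wx":0,"wy":0,"wz":0},{"jaw":0,"x":0,"y":0,"z":0,"wx":0,"wy":0,"wz":0},{"jaw":0,"x":0,"y":0,"z":0,"wx":0,"wy":0,"wz":0},{"jaw":0,"x":0,"y":0,"z":0,"wx":0,"wy":0,"wz":0},{"jaw":0,"x":0,"y":0,"z":0,"wx":0,"wy":0,"wz":0}]}}

```text
time_s: 4.32
tcp_pos: [497.5, -402.4, 191.4]
tcp_rot: [-3.141, 0.002, 2.552]
force: [-0.6, 0.7, 6.1]
gripper_width: 15.4
grasp_force: 58.2
```

Request:
{"op": "arm_command", "data": {"rows": [{"jaw":0,"x":0,"y":0,"z":0.4,"wx":0,"wy":0,"wz":0},{"jaw":0,"x":0,"y":0,"z":0.6,"wx":0,"wy":0,"wz":0},{"jaw":0,"x":0,"y":0,"z":0.8,"wx":0,"wy":0,"wz":0},{"jaw":0,"x":0,"y":0,"z":0.8,"wx":0,"wy":0,"wz":0},{"jaw":0,"x":0,"y":0,"z":0.8,"wx":0,"wy":0,"wz":0}]}}

```text
time_s: 4.73
tcp_pos: [496.9, -401.9, 277.1]
tcp_rot: [-3.142, 0.0, 2.552]
force: [0.2, 0.0, -1.4]
gripper_width: 15.2
grasp_force: 58.5
```

Request:
{"op": "arm_command", "data": {"rows": [{"jaw":0,"x":0,"y":0,"z":0.6,"wx":0,"wy":0,"wz":0},{"jaw":0,"x":0,"y":0,"z":0,"wx":0,"wy":0,"wz":0},{"jaw":0,"x":0,"y":0,"z":0,"wx":0,"wy":0,"wz":0},{"jaw":0,"x":0,"y":0,"z":0,"wx":0,"wy":0,"wz":0},{"jaw":0,"x":0,"y":0,"z":0,"wx":0,"wy":0,"wz":0}]}}

```text
time_s: 5.15
tcp_pos: [496.8, -401.8, 289.1]
tcp_rot: [3.141, -0.002, 2.552]
force: [0.1, -0.1, -2.2]
gripper_width: 15.6
grasp_force: 58.7
```

```bash
python3 - <<'E'
from h import *
o=arm.observe();print(o['joint_pos'],o['tcp_pos'],o['tcp_rot'])
s=snapshot("wrist"); t=snapshot("top"); sc=snapshot("scene")
k=np.hstack([s["frame"],sc["frame"]]); cv2.imwrite("pics/w2.png",cv2.resize(k,(800,300)))
for c in("red","yellow","blue"): print(c,panel(s,c),panel(t,c)[-1:])
E
```

```text
[-6.80066745e-01  5.31245774e-01  5.22540024e-01  1.56395920e+00
 -4.31837856e-05 -9.03039645e-02] [ 496.80228486 -401.81613808  289.09476671] [ 3.14146715e+00 -1.86490708e-03  2.55183003e+00]
red [(array([ 991.6, -210.7]), array([59., 63.]), 34.4)] [(array([614.8,   1.9]), array([55., 55.]), 8.3)]
yellow [(array([ 548.9, -244.4]), array([70., 66.]), -18.6)] [(array([601. , -96.3]), array([61., 62.]), -11.9)]
blue [(array([ 551.3, -241.1]), array([55., 55.]), -18.6)] [(array([ 551.1, -241.3]), array([48., 48.]), -18.9)]
```

View pics/w2.png

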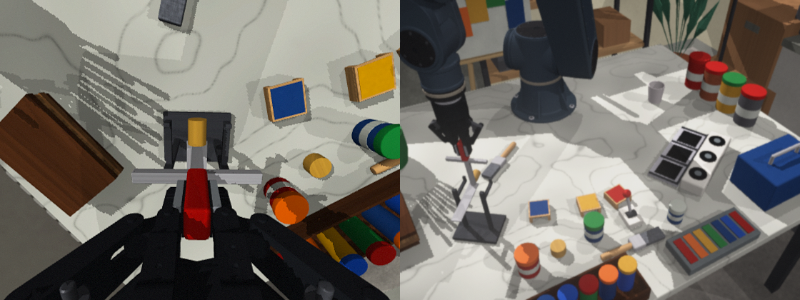

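The lifter is held level (wrist view) and clear of the stand. I'll raise it further, swing to a spot in front of the blue panel, and turn to its −18.8°.

Request:
{"op": "arm_command", "data": {"rows": [{"jaw":0,"x":0,"y":0,"z":0.8,"wx":0,"wy":0,"wz":0},{"jaw":0,"x":0,"y":0,"z":0.8,"wx":0,"wy":0,"wz":0},{"jaw":0,"x":-0.5,"y":0.9,"z":0,"wx":0,"wy":0,"wz":0.3},{"jaw":0,"x":-0.5,"y":1,"z":0,"wx":0,"wy":0,"wz":0.3},{"jaw":0,"x":-0.5,"y":1,"z":0,"wx":0,"wy":0,"wz":0.3}]}}

```text
time_s: 5.72
tcp_pos: [459.3, -329.1, 329.7]
tcp_rot: [3.142, -0.0, 2.643]
force: [0.1, 0.1, -1.6]
gripper_width: 15.6
grasp_force: 58.8
```

Request:
{"op": "arm_command", "data": {"rows": [{"jaw":0,"x":-0.5,"y":1,"z":0,"wx":0,"wy":0,"wz":0.3},{"jaw":0,"x":-0.5,"y":1,"z":0,"wx":0,"wy":0,"wz":0.3},{"jaw":0,"x":-0.5,"y":1,"z":0,"wx":0,"wy":0,"wz":0.3},{"jaw":0,"x":-0.5,"y":1,"z":0,"wx":0,"wy":0,"wz":0.3},{"jaw":0,"x":-0.5,"y":0.9,"z":0,"wx":0,"wy":0,"wz":0.3}]}}

```text
time_s: 6.13
tcp_pos: [396.1, -205.7, 330.0]
tcp_rot: [3.141, -0.0, 2.793]
force: [0.1, 0.3, -2.6]
gripper_width: 15.3
grasp_force: 58.8
```

Request:
{"op": "arm_command", "data": {"rows": [{"jaw":0,"x":-0.6,"y":0.9,"z":0,"wx":0,"wy":0,"wz":0.2},{"jaw":0,"x":0,"y":0,"z":-0.8,"wx":0,"wy":0,"wz":0},{"jaw":0,"x":0,"y":0,"z":-1,"wx":0,"wy":0,"wz":0},{"jaw":0,"x":0,"y":0,"z":-1,"wx":0,"wy":0,"wz":0},{"jaw":0,"x":0,"y":0,"z":-1,"wx":0,"wy":0,"wz":0}]}}

```text
time_s: 6.55
tcp_pos: [381.8, -184.3, 234.2]
tcp_rot: [-3.142, 0.001, 2.812]
force: [0.5, -1.5, -2.6]
gripper_width: 15.3
grasp_force: 58.9
```

Request:
{"op": "arm_command", "data": {"rows": [{"jaw":0,"x":0,"y":0,"z":-1,"wx":0,"wy":0,"wz":0},{"jaw":0,"x":0,"y":0,"z":-1,"wx":0,"wy":0,"wz":0},{"jaw":0,"x":0,"y":0,"z":-1,"wx":0,"wy":0,"wz":0},{"jaw":0,"x":0,"y":0,"z":-0.4,"wx":0,"wy":0,"wz":0},{"jaw":0,"x":0,"y":0,"z":0,"wx":0,"wy":0,"wz":0}]}}

```text
time_s: 6.97
tcp_pos: [380.5, -183.8, 148.0]
tcp_rot: [3.141, -0.004, 2.812]
force: [-0.8, 0.4, -2.2]
gripper_width: 15.4
grasp_force: 58.8
```

```bash
python3 - <<'E'
from h import *
o=arm.observe();print(o['tcp_pos'],o['tcp_rot'])
s=snapshot("wrist"); t=snapshot("top"); cv2.imwrite("pics/w3.png",s["frame"])
for c in("red","yellow","blue"): print(c,panel(s,c),panel(t,c)[-1:])
E
```

```text
[ 380.51969716 -183.80529744  147.98003327] [ 3.14110344 -0.00400232  2.8117733 ]
red [(array([615.8,   2.5]), array([57., 56.]), 8.3)] [(array([614.8,   1.9]), array([55., 55.]), 8.2)]
yellow [] [(array([600.5, -97. ]), array([60., 62.]), -11.9)]
blue [] [(array([ 551.2, -240.9]), array([47., 48.]), -18.9)]
```

View pics/w3.png

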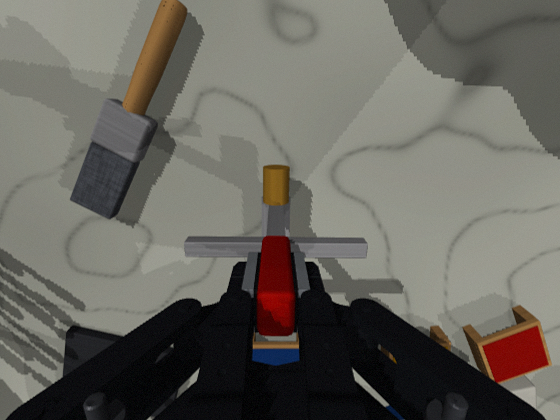

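The handle and the blue strip beyond it line up at column 275, and the bearing (−18.6°) matches the panel's yaw. I'll lower the blade to mid-tunnel and slide in.

Request:
{"op": "arm_command", "data": {"rows": [{"jaw":0,"x":0,"y":0,"z":-0.36,"wx":0,"wy":0,"wz":0},{"jaw":0,"x":0,"y":0,"z":0,"wx":0,"wy":0,"wz":0},{"jaw":0,"x":0.3,"y":-0.1,"z":0,"wx":0,"wy":0,"wz":0},{"jaw":0,"x":0.3,"y":-0.1,"z":0,"wx":0,"wy":0,"wz":0},{"jaw":0,"x":0.5,"y":-0.18,"z":0,"wx":0,"wy":0,"wz":0}]}}

```text
time_s: 7.48
tcp_pos: [410.4, -194.3, 141.8]
tcp_rot: [-3.142, 0.001, 2.812]
force: [-0.0, -0.8, -1.8]
gripper_width: 15.3
grasp_force: 58.8
```

Request:
{"op": "arm_command", "data": {"rows": [{"jaw":0,"x":0.5,"y":-0.17,"z":0,"wx":0,"wy":0,"wz":0},{"jaw":0,"x":0.5,"y":-0.17,"z":0,"wx":0,"wy":0,"wz":0},{"jaw":0,"x":0.5,"y":-0.17,"z":0,"wx":0,"wy":0,"wz":0},{"jaw":0,"x":0.4,"y":-0.13,"z":0,"wx":0,"wy":0,"wz":0},{"jaw":0,"x":0.3,"y":-0.1,"z":0,"wx":0,"wy":0,"wz":0}]}}

```text
time_s: 7.9
tcp_pos: [466.4, -213.1, 141.5]
tcp_rot: [-3.142, 0.001, 2.812]
force: [0.2, 0.3, -1.7]
gripper_width: 15.4
grasp_force: 58.8
```

```bash
python3 - <<'E'
from h import *
o=arm.observe();print(o['tcp_pos'],o['tcp_rot'],o['force'])
t=snapshot("top"); s=snapshot("scene"); cv2.imwrite("pics/s4.png",cv2.resize(s["frame"][130:330,60:330],None,fx=2.8,fy=2.8))
for c in("red","yellow","blue"): print(c,panel(t,c)[-1:])
E
```

```text
[ 466.3787177  -213.14834957  141.4543652 ] [-3.14153067e+00  8.34944657e-04  2.81191729e+00] [ 0.20113429  0.31986021 -1.69601208]
red [(array([614.8,   1.9]), array([55., 55.]), 8.3)]
yellow [(array([601.2, -97. ]), array([63., 61.]), -14.2)]
blue []
```

View pics/s4.png

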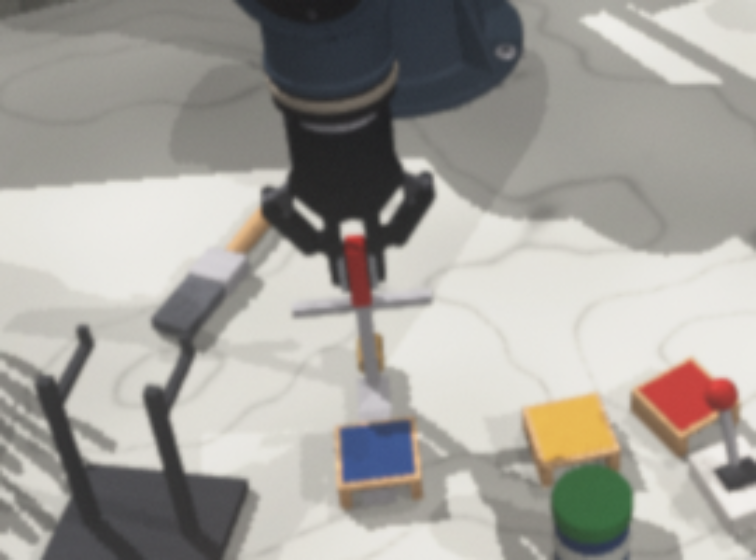

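The blade is under the blue panel with no contact force. I'll lift gently and check.

Request:
{"op": "arm_command", "data": {"rows": [{"jaw":0,"x":0,"y":0,"z":0.2,"wx":0,"wy":0,"wz":0},{"jaw":0,"x":0,"y":0,"z":0.2,"wx":0,"wy":0,"wz":0},{"jaw":0,"x":0,"y":0,"z":0.2,"wx":0,"wy":0,"wz":0},{"jaw":0,"x":0,"y":0,"z":0.4,"wx":0,"wy":0,"wz":0},{"jaw":0,"x":0,"y":0,"z":0.6,"wx":0,"wy":0,"wz":0}]}}

```text
time_s: 8.42
tcp_pos: [463.9, -212.3, 181.8]
tcp_rot: [3.141, -0.001, 2.812]
force: [1.0, 0.2, -3.3]
gripper_width: 15.2
grasp_force: 58.7
```

Request:
{"op": "arm_command", "data": {"rows": [{"jaw":0,"x":0,"y":0,"z":0.7,"wx":0,"wy":0,"wz":0},{"jaw":0,"x":0,"y":0,"z":0.7,"wx":0,"wy":0,"wz":0},{"jaw":0,"x":0,"y":0,"z":0.6,"wx":0,"wy":0,"wz":0},{"jaw":0,"x":0,"y":0,"z":0.4,"wx":0,"wy":0,"wz":0},{"jaw":0,"x":0,"y":0,"z":0,"wx":0,"wy":0,"wz":0}]}}

```text
time_s: 8.83
tcp_pos: [465.3, -212.9, 243.8]
tcp_rot: [-3.141, 0.003, 2.812]
force: [0.2, 0.8, -3.4]
gripper_width: 15.4
grasp_force: 58.9
```

```bash
python3 - <<'E'
from h import *
o=arm.observe();print(o['tcp_pos'],o['tcp_rot'],o['force'])
t=snapshot("top"); s=snapshot("scene"); cv2.imwrite("pics/s5.png",cv2.resize(s["frame"][100:330,60:330],None,fx=2.4,fy=2.4))
for c in("red","yellow"): print(c,panel(t,c)[-1:])
print(panel(s,"blue",z=o['tcp_pos'][2]-130+6))
E
```

```text
[ 465.29059074 -212.93807034  243.8458803 ] [-3.14123959  0.00347033  2.8117362 ] [ 0.16690468  0.77876208 -3.44933169]
red [(array([614.8,   1.9]), array([55., 55.]), 8.2)]
yellow [(array([601.1, -96.6]), array([61., 62.]), -12.3)]
[(array([ 555.7, -241.9]), array([50., 47.]), -19.4)]
```

View pics/s5.png

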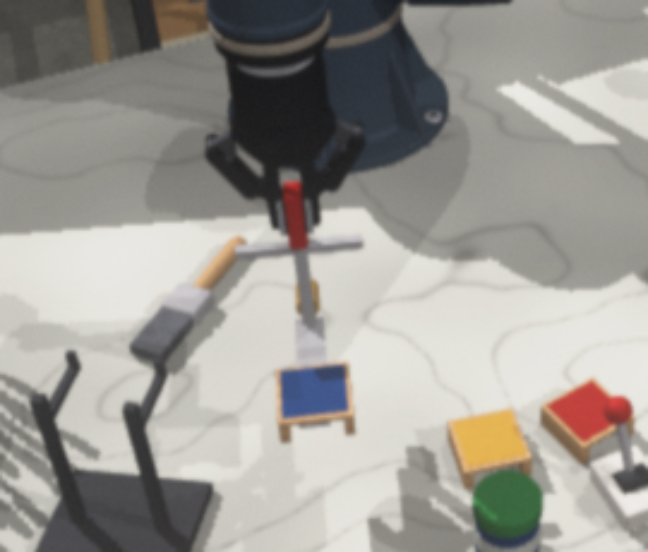

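The blue panel sits level on the blade. Next I carry it to bay2 with ramped speed.

Request:
{"op": "arm_command", "data": {"rows": [{"jaw":0,"x":0,"y":0.2,"z":0,"wx":0,"wy":0,"wz":0.1},{"jaw":0,"x":0,"y":0.4,"z":0,"wx":0,"wy":0,"wz":0.2},{"jaw":0,"x":0,"y":0.6,"z":0,"wx":0,"wy":0,"wz":0.3},{"jaw":0,"x":-0.1,"y":0.8,"z":0,"wx":0,"wy":0,"wz":0.3},{"jaw":0,"x":-0.1,"y":0.8,"z":0,"wx":0,"wy":0,"wz":0.3}]}}

```text
time_s: 9.35
tcp_pos: [459.1, -141.1, 240.5]
tcp_rot: [3.141, -0.001, 2.934]
force: [-1.3, -0.2, -2.7]
gripper_width: 15.3
grasp_force: 58.8
```

Request:
{"op": "arm_command", "data": {"rows": [{"jaw":0,"x":-0.1,"y":0.8,"z":0,"wx":0,"wy":0,"wz":0.3},{"jaw":0,"x":-0.1,"y":0.8,"z":0,"wx":0,"wy":0,"wz":0.3},{"jaw":0,"x":-0.1,"y":0.8,"z":0,"wx":0,"wy":0,"wz":0.3},{"jaw":0,"x":-0.1,"y":0.8,"z":0,"wx":0,"wy":0,"wz":0.3},{"jaw":0,"x":-0.1,"y":0.8,"z":0,"wx":0,"wy":0,"wz":0.3}]}}

```text
time_s: 9.77
tcp_pos: [446.2, -40.9, 240.7]
tcp_rot: [3.141, -0.001, 3.085]
force: [0.1, 0.8, -2.9]
gripper_width: 15.3
grasp_force: 58.8
```

Request:
{"op": "arm_command", "data": {"rows": [{"jaw":0,"x":-0.1,"y":0.8,"z":0,"wx":0,"wy":0,"wz":0.3},{"jaw":0,"x":-0.1,"y":0.8,"z":0,"wx":0,"wy":0,"wz":0.3},{"jaw":0,"x":-0.1,"y":0.8,"z":0,"wx":0,"wy":0,"wz":0.3},{"jaw":0,"x":-0.1,"y":0.8,"z":0,"wx":0,"wy":0,"wz":0.3},{"jaw":0,"x":-0.1,"y":0.8,"z":0,"wx":0,"wy":0,"wz":0.3}]}}

```text
time_s: 10.18
tcp_pos: [433.6, 59.0, 240.7]
tcp_rot: [3.141, -0.001, -3.048]
force: [-0.1, -0.6, -2.7]
gripper_width: 15.4
grasp_force: 58.8
```

Request:
{"op": "arm_command", "data": {"rows": [{"jaw":0,"x":-0.1,"y":0.8,"z":0,"wx":0,"wy":0,"wz":0.3},{"jaw":0,"x":-0.1,"y":0.8,"z":0,"wx":0,"wy":0,"wz":0.3},{"jaw":0,"x":-0.1,"y":0.8,"z":0,"wx":0,"wy":0,"wz":0.3},{"jaw":0,"x":-0.1,"y":0.8,"z":0,"wx":0,"wy":0,"wz":0.3},{"jaw":0,"x":-0.1,"y":0.8,"z":0,"wx":0,"wy":0,"wz":0.3}]}}

```text
time_s: 10.6
tcp_pos: [421.0, 158.8, 240.7]
tcp_rot: [3.142, -0.001, -2.898]
force: [0.5, -0.2, -3.9]
gripper_width: 15.4
grasp_force: 58.9
```

Request:
{"op": "arm_command", "data": {"rows": [{"jaw":0,"x":-0.1,"y":0.8,"z":0,"wx":0,"wy":0,"wz":0.3},{"jaw":0,"x":-0.1,"y":0.8,"z":0,"wx":0,"wy":0,"wz":0.3},{"jaw":0,"x":-0.1,"y":0.8,"z":0,"wx":0,"wy":0,"wz":0.3},{"jaw":0,"x":0,"y":0.8,"z":0,"wx":0,"wy":0,"wz":0.3},{"jaw":0,"x":0,"y":0.8,"z":0,"wx":0,"wy":0,"wz":0.3}]}}

```text
time_s: 11.02
tcp_pos: [413.4, 258.7, 240.7]
tcp_rot: [-3.142, -0.001, -2.748]
force: [0.7, -0.1, -2.0]
gripper_width: 15.3
grasp_force: 58.8
```

Request:
{"op": "arm_command", "data": {"rows": [{"jaw":0,"x":0,"y":0.8,"z":0,"wx":0,"wy":0,"wz":0.3},{"jaw":0,"x":0,"y":0.6,"z":0,"wx":0,"wy":0,"wz":0.2},{"jaw":0,"x":0,"y":0.4,"z":0,"wx":0,"wy":0,"wz":0.1},{"jaw":0,"x":0,"y":0.2,"z":0,"wx":0,"wy":0,"wz":0},{"jaw":0,"x":0,"y":0,"z":0,"wx":0,"wy":0,"wz":0}]}}

```text
time_s: 11.43
tcp_pos: [414.3, 308.0, 241.0]
tcp_rot: [-3.142, -0.001, -2.691]
force: [-0.6, 0.2, -2.9]
gripper_width: 15.1
grasp_force: 58.8
```

```bash
python3 - <<'E'
from h import *
o=arm.observe();print(o['joint_pos'],o['tcp_pos'],o['tcp_rot'],o['force'])
t=snapshot("top"); s=snapshot("scene"); 
for c in("red","yellow"): print(c,panel(t,c)[-1:])
for n in (t,s): print(panel(n,"blue",z=o['tcp_pos'][2]-130+6))
E
```

```text
[ 6.39137164e-01  2.48780460e-01 -1.19530702e-02  1.31064148e+00
  6.43826312e-05  1.88440609e-01] [414.33294408 307.95750222 240.98233374] [-3.14154749e+00 -5.80499201e-04 -2.69089613e+00] [-0.60102413  0.20873861 -2.90068732]
red [(array([614.9,   2.2]), array([55., 55.]), 9.1)]
yellow [(array([601. , -96.3]), array([61., 62.]), -11.9)]
[(array([ 875.6, -293.4]), array([50., 47.]), -0.0), (array([ 875.5, -346.3]), array([45., 47.]), -2.1), (array([496.8, 349.2]), array([48., 50.]), 27.3)]
[(array([501.4, 346.4]), array([50., 46.]), 24.3)]
```

Request:
{"op": "arm_command", "data": {"rows": [{"jaw":0,"x":0,"y":0.2,"z":0,"wx":0,"wy":0,"wz":0.1},{"jaw":0,"x":0,"y":0.4,"z":0,"wx":0,"wy":0,"wz":0.2},{"jaw":0,"x":0,"y":0.5,"z":0,"wx":0,"wy":0,"wz":0.2},{"jaw":0,"x":0,"y":0.4,"z":0,"wx":0,"wy":0,"wz":0.2},{"jaw":0,"x":0,"y":0.26,"z":0,"wx":0,"wy":0,"wz":0.03}]}}

```text
time_s: 11.95
tcp_pos: [414.6, 353.0, 241.2]
tcp_rot: [3.141, 0.0, -2.616]
force: [0.5, -0.1, -4.1]
gripper_width: 15.5
grasp_force: 58.7
```

Request:
{"op": "arm_command", "data": {"rows": [{"jaw":0,"x":0,"y":0,"z":-0.2,"wx":0,"wy":0,"wz":0},{"jaw":0,"x":0,"y":0,"z":-0.4,"wx":0,"wy":0,"wz":0},{"jaw":0,"x":0,"y":0,"z":-0.5,"wx":0,"wy":0,"wz":0},{"jaw":0,"x":0,"y":0,"z":-0.5,"wx":0,"wy":0,"wz":0},{"jaw":0,"x":0,"y":0,"z":-0.4,"wx":0,"wy":0,"wz":0}]}}

```text
time_s: 12.37
tcp_pos: [414.2, 350.7, 189.5]
tcp_rot: [-3.141, -0.001, -2.619]
force: [0.1, -0.3, -3.6]
gripper_width: 15.4
grasp_force: 58.8
```

```bash
python3 - <<'E'
from h import *
o=arm.observe();print(o['tcp_pos'],o['tcp_rot'],o['force'])
t=snapshot("top"); s=snapshot("scene"); cv2.imwrite("pics/s6.png",cv2.resize(s["frame"][100:330,300:540],None,fx=2.4,fy=2.4))
for n in (t,s): print(panel(n,"blue",z=o['tcp_pos'][2]-130+6)[-1:])
E
```

```text
[414.22177896 350.70237481 189.49467796] [-3.1412036e+00 -1.4216765e-03 -2.6188361e+00] [ 0.09757806 -0.2675921  -3.56778034]
[(array([493.6, 398.9]), array([49., 51.]), 30.6)]
[(array([499. , 393.2]), array([49., 46.]), 29.6)]
```

View pics/s6.png

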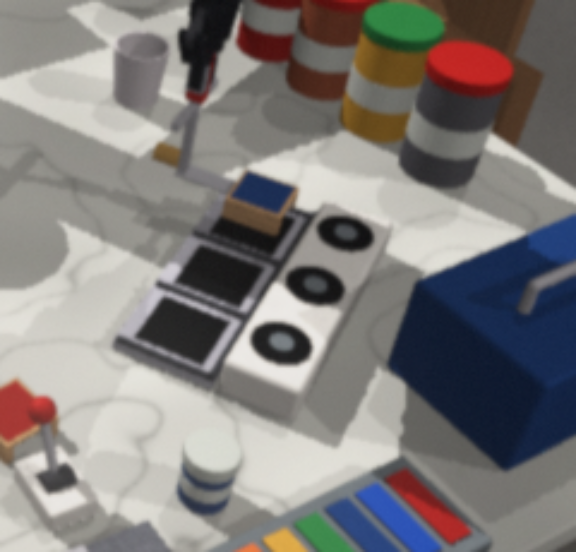

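The blue panel is level above the left bay at about (494,398), with the bay centre at (491,397). I'll nudge it back 3 mm and lower it.

Request:
{"op": "arm_command", "data": {"rows": [{"jaw":0,"x":-0.06,"y":-0.04,"z":-0.3,"wx":0,"wy":0,"wz":0},{"jaw":0,"x":-0.06,"y":-0.04,"z":-0.3,"wx":0,"wy":0,"wz":0},{"jaw":0,"x":0,"y":0,"z":-0.3,"wx":0,"wy":0,"wz":0},{"jaw":0,"x":0,"y":0,"z":-0.2,"wx":0,"wy":0,"wz":0},{"jaw":0,"x":0,"y":0,"z":-0.1,"wx":0,"wy":0,"wz":0}]}}

```text
time_s: 12.88
tcp_pos: [411.4, 349.2, 160.5]
tcp_rot: [-3.141, -0.001, -2.618]
force: [0.7, 0.8, -2.2]
gripper_width: 15.6
grasp_force: 58.8
```

Request:
{"op": "arm_command", "data": {"rows": [{"jaw":0,"x":0,"y":0,"z":-0.1,"wx":0,"wy":0,"wz":0},{"jaw":0,"x":0,"y":0,"z":-0.1,"wx":0,"wy":0,"wz":0},{"jaw":0,"x":0,"y":0,"z":-0.1,"wx":0,"wy":0,"wz":0},{"jaw":0,"x":0,"y":0,"z":-0.06,"wx":0,"wy":0,"wz":0},{"jaw":0,"x":0,"y":0,"z":0,"wx":0,"wy":0,"wz":0}]}}

```text
time_s: 13.3
tcp_pos: [411.6, 349.4, 152.1]
tcp_rot: [-3.142, -0.0, -2.618]
force: [-0.4, -0.3, -2.2]
gripper_width: 15.4
grasp_force: 58.8
```

```bash
python3 - <<'E'
from h import *
o=arm.observe();print(o['tcp_pos'],o['tcp_rot'],o['force'])
t=snapshot("top"); s=snapshot("scene")
for n in (t,s): print(panel(n,"blue",z=38)[-1:])
E
```

```text
[411.58568148 349.37616002 152.09618991] [-3.14157966e+00 -1.90853472e-04 -2.61844288e+00] [-0.36347574 -0.31447388 -2.22249462]
[(array([490.8, 397.6]), array([49., 50.]), 30.7)]
[(array([493.6, 395.9]), array([50., 45.]), 30.8)]
```

Blue is down within about 2 mm of the bay centre at 30.7°. I'll withdraw along the bay, rise, and go in front of yellow.

Request:
{"op": "arm_command", "data": {"rows": [{"jaw":0,"x":-0.4,"y":-0.23,"z":0,"wx":0,"wy":0,"wz":0},{"jaw":0,"x":-0.8,"y":-0.46,"z":0,"wx":0,"wy":0,"wz":0},{"jaw":0,"x":-0.8,"y":-0.46,"z":0,"wx":0,"wy":0,"wz":0},{"jaw":0,"x":-0.9,"y":-0.52,"z":0,"wx":0,"wy":0,"wz":0},{"jaw":0,"x":-0.9,"y":-0.52,"z":0,"wx":0,"wy":0,"wz":0}]}}

```text
time_s: 13.82
tcp_pos: [315.8, 294.1, 152.3]
tcp_rot: [3.141, 0.0, -2.619]
force: [0.4, -0.9, -1.2]
gripper_width: 15.4
grasp_force: 58.9
```

Request:
{"op": "arm_command", "data": {"rows": [{"jaw":0,"x":0,"y":0,"z":0.8,"wx":0,"wy":0,"wz":0},{"jaw":0,"x":0,"y":0,"z":0.8,"wx":0,"wy":0,"wz":0},{"jaw":0,"x":0,"y":0,"z":0.8,"wx":0,"wy":0,"wz":0},{"jaw":0,"x":0.3,"y":-1,"z":0,"wx":0,"wy":0,"wz":-0.5},{"jaw":0,"x":0.3,"y":-1,"z":0,"wx":0,"wy":0,"wz":-0.5}]}}

```text
time_s: 14.23
tcp_pos: [332.2, 245.1, 213.6]
tcp_rot: [3.141, 0.003, -2.718]
force: [1.2, -1.6, -2.6]
gripper_width: 15.2
grasp_force: 59.2
```

Request:
{"op": "arm_command", "data": {"rows": [{"jaw":0,"x":0.3,"y":-1,"z":0,"wx":0,"wy":0,"wz":-0.5},{"jaw":0,"x":0.3,"y":-1,"z":0,"wx":0,"wy":0,"wz":-0.5},{"jaw":0,"x":0.3,"y":-1,"z":0,"wx":0,"wy":0,"wz":-0.5},{"jaw":0,"x":0.3,"y":-1,"z":0,"wx":0,"wy":0,"wz":-0.5},{"jaw":0,"x":0.3,"y":-1,"z":0,"wx":0,"wy":0,"wz":-0.5}]}}

```text
time_s: 14.65
tcp_pos: [369.4, 118.5, 212.7]
tcp_rot: [3.141, 0.001, -2.971]
force: [0.5, 0.2, -2.9]
gripper_width: 15.2
grasp_force: 59.2
```

Request:
{"op": "arm_command", "data": {"rows": [{"jaw":0,"x":0.3,"y":-1,"z":0,"wx":0,"wy":0,"wz":-0.5},{"jaw":0,"x":0.3,"y":-1,"z":0,"wx":0,"wy":0,"wz":-0.6},{"jaw":0,"x":0.3,"y":-1,"z":0,"wx":0,"wy":0,"wz":-0.6},{"jaw":0,"x":0.3,"y":-1,"z":0,"wx":0,"wy":0,"wz":-0.6},{"jaw":0,"x":0.3,"y":-1,"z":0,"wx":0,"wy":0,"wz":-0.6}]}}

```text
time_s: 15.07
tcp_pos: [406.9, -6.7, 212.7]
tcp_rot: [3.141, 0.001, 3.022]
force: [1.0, 0.1, -2.0]
gripper_width: 15.5
grasp_force: 59.2
```

Request:
{"op": "arm_command", "data": {"rows": [{"jaw":0,"x":0.3,"y":-1,"z":0,"wx":0,"wy":0,"wz":-0.5},{"jaw":0,"x":0.3,"y":-1,"z":0,"wx":0,"wy":0,"wz":-0.5},{"jaw":0,"x":0.1,"y":-0.1,"z":0,"wx":0,"wy":0,"wz":0},{"jaw":0,"x":0,"y":0,"z":-1,"wx":0,"wy":0,"wz":0},{"jaw":0,"x":0,"y":0,"z":-1,"wx":0,"wy":0,"wz":0}]}}

```text
time_s: 15.48
tcp_pos: [425.3, -58.4, 162.7]
tcp_rot: [3.141, 0.003, 2.924]
force: [-0.3, -0.2, -2.5]
gripper_width: 15.3
grasp_force: 59.6
```

```bash
cat > pre.py <<'E'
from h import *
import sys
o=arm.observe();p=o['tcp_pos'];y=o['tcp_rot'][2]; y=np.degrees((y-np.pi+np.pi)%(2*np.pi)-np.pi); y=y-180 if y>0 else y+180
print("tcp",p.round(1),"lifter yaw",round(y,1),"force",o['force'].round(1))
t=snapshot("top"); s=snapshot("scene"); w=snapshot("wrist")
for nm,z in(("red",26),("yellow",26),("blue",38)):
    for n,im in(("top",t),("scene",s)):
        for c in panel(im,nm,z):
            if 400<c[0][0]<720 and abs(c[0][1])<450:
                d=c[0]-p[:2]; print(nm,n,c[0],c[1],c[2],"dist",np.hypot(*d).round(1),"bearing",np.degrees(np.arctan2(d[1],d[0])).round(1))
E
python3 pre.py
```

```text
tcp [425.3 -58.4 162.7] lifter yaw 167.5 force [-0.3 -0.2 -2.5]
red top [614.1   1.8] [55. 54.] 9.1 dist 198.1 bearing 17.7
red scene [616.4   7. ] [55. 63.] 5.3 dist 201.9 bearing 18.9
yellow scene [603.1 -97.2] [59. 60.] -12.3 dist 181.9 bearing -12.3
blue top [491.2 396.7] [48. 48.] 30.6 dist 459.8 bearing 81.8
blue scene [493.7 396. ] [50. 45.] 30.8 dist 459.5 bearing 81.4
```

Yaw (−12.5°) and bearing (−12.3°) agree, with yellow 180 mm away. Blue stays centred. Now I go in and lift.

Request:
{"op": "arm_command", "data": {"rows": [{"jaw":0,"x":0,"y":0,"z":-0.54,"wx":0,"wy":0,"wz":0},{"jaw":0,"x":0,"y":0,"z":-0.3,"wx":0,"wy":0,"wz":0},{"jaw":0,"x":0,"y":0,"z":0,"wx":0,"wy":0,"wz":0},{"jaw":0,"x":0.3,"y":-0.07,"z":0,"wx":0,"wy":0,"wz":0},{"jaw":0,"x":0.5,"y":-0.11,"z":0,"wx":0,"wy":0,"wz":0}]}}

```text
time_s: 16.05
tcp_pos: [444.5, -62.3, 142.5]
tcp_rot: [3.142, 0.001, 2.925]
force: [-0.0, 0.4, -2.1]
gripper_width: 15.3
grasp_force: 59.5
```

Request:
{"op": "arm_command", "data": {"rows": [{"jaw":0,"x":0.6,"y":-0.13,"z":0,"wx":0,"wy":0,"wz":0},{"jaw":0,"x":0.6,"y":-0.13,"z":0,"wx":0,"wy":0,"wz":0},{"jaw":0,"x":0.6,"y":-0.13,"z":0,"wx":0,"wy":0,"wz":0},{"jaw":0,"x":0.5,"y":-0.11,"z":0,"wx":0,"wy":0,"wz":0},{"jaw":0,"x":0.4,"y":-0.09,"z":0,"wx":0,"wy":0,"wz":0}]}}

```text
time_s: 16.47
tcp_pos: [513.6, -77.4, 142.3]
tcp_rot: [3.142, 0.002, 2.925]
force: [-0.6, 0.1, -2.3]
gripper_width: 15.4
grasp_force: 59.5
```

```bash
python3 pre.py | grep -v blue
```

```text
tcp [513.6 -77.4 142.3] lifter yaw 167.6 force [-0.6  0.1 -2.3]
red top [614.6   6. ] [56. 49.] 0.0 dist 131.0 bearing 39.6
red scene [615.8   6.4] [56. 64.] 5.3 dist 132.2 bearing 39.4
yellow scene [603.  -97.1] [59. 59.] -12.3 dist 91.5 bearing -12.4
```

Request:
{"op": "arm_command", "data": {"rows": [{"jaw":0,"x":0,"y":0,"z":0.2,"wx":0,"wy":0,"wz":0},{"jaw":0,"x":0,"y":0,"z":0.2,"wx":0,"wy":0,"wz":0},{"jaw":0,"x":0,"y":0,"z":0.2,"wx":0,"wy":0,"wz":0},{"jaw":0,"x":0,"y":0,"z":0.4,"wx":0,"wy":0,"wz":0},{"jaw":0,"x":0,"y":0,"z":0.6,"wx":0,"wy":0,"wz":0}]}}

```text
time_s: 17.03
tcp_pos: [510.9, -76.9, 181.8]
tcp_rot: [-3.142, -0.001, 2.925]
force: [-0.6, 0.5, -2.9]
gripper_width: 15.3
grasp_force: 59.4
```

Request:
{"op": "arm_command", "data": {"rows": [{"jaw":0,"x":0,"y":0,"z":0.7,"wx":0,"wy":0,"wz":0},{"jaw":0,"x":0,"y":0,"z":0.7,"wx":0,"wy":0,"wz":0},{"jaw":0,"x":0,"y":0,"z":0.6,"wx":0,"wy":0,"wz":0},{"jaw":0,"x":0,"y":0,"z":0.4,"wx":0,"wy":0,"wz":0},{"jaw":0,"x":0,"y":0,"z":0,"wx":0,"wy":0,"wz":0}]}}

```text
time_s: 17.45
tcp_pos: [512.4, -77.2, 243.8]
tcp_rot: [3.141, 0.003, 2.925]
force: [0.4, -0.8, -2.0]
gripper_width: 15.4
grasp_force: 59.5
```

```bash
python3 - <<'E'
from h import *
o=arm.observe();p=o['tcp_pos'];print(p,o['force'])
s=snapshot("scene");print(panel(s,"yellow",z=p[2]-124))
E
```

```text
[512.39634205 -77.15617053 243.84526355] [ 0.37904761 -0.83771541 -1.96428017]
[(array([605.4, -98.1]), array([58., 59.]), -12.1), (array([ 888.5, -142.4]), array([46., 52.]), -28.2)]
```

Yellow is lifted level at the expected height. On to bay1.

Request:
{"op": "arm_command", "data": {"rows": [{"jaw":0,"x":-0.1,"y":0.2,"z":0,"wx":0,"wy":0,"wz":0.1},{"jaw":0,"x":-0.2,"y":0.4,"z":0,"wx":0,"wy":0,"wz":0.2},{"jaw":0,"x":-0.3,"y":0.6,"z":0,"wx":0,"wy":0,"wz":0.3},{"jaw":0,"x":-0.3,"y":0.8,"z":0,"wx":0,"wy":0,"wz":0.4},{"jaw":0,"x":-0.3,"y":0.8,"z":0,"wx":0,"wy":0,"wz":0.4}]}}

```text
time_s: 17.92
tcp_pos: [480.2, -5.8, 240.4]
tcp_rot: [3.142, -0.002, 3.067]
force: [0.3, 0.7, -3.4]
gripper_width: 15.2
grasp_force: 59.4
```

Request:
{"op": "arm_command", "data": {"rows": [{"jaw":0,"x":-0.2,"y":0.8,"z":0,"wx":0,"wy":0,"wz":0.4},{"jaw":0,"x":-0.2,"y":0.8,"z":0,"wx":0,"wy":0,"wz":0.4},{"jaw":0,"x":-0.1,"y":0.8,"z":0,"wx":0,"wy":0,"wz":0.4},{"jaw":0,"x":-0.1,"y":0.8,"z":0,"wx":0,"wy":0,"wz":0.4},{"jaw":0,"x":-0.1,"y":0.8,"z":0,"wx":0,"wy":0,"wz":0.4}]}}

```text
time_s: 18.33
tcp_pos: [462.7, 94.4, 240.6]
tcp_rot: [3.142, -0.001, -3.015]
force: [0.2, -0.1, -2.7]
gripper_width: 15.1
grasp_force: 59.5
```

Request:
{"op": "arm_command", "data": {"rows": [{"jaw":0,"x":-0.1,"y":0.8,"z":0,"wx":0,"wy":0,"wz":0.4},{"jaw":0,"x":0,"y":0.8,"z":0,"wx":0,"wy":0,"wz":0.4},{"jaw":0,"x":0,"y":0.8,"z":0,"wx":0,"wy":0,"wz":0.4},{"jaw":0,"x":0,"y":0.8,"z":0,"wx":0,"wy":0,"wz":0.4},{"jaw":0,"x":0,"y":0.8,"z":0,"wx":0,"wy":0,"wz":0.4}]}}

```text
time_s: 18.75
tcp_pos: [460.3, 194.3, 240.5]
tcp_rot: [3.142, -0.001, -2.815]
force: [0.1, 0.8, -3.4]
gripper_width: 15.1
grasp_force: 59.5
```

Request:
{"op": "arm_command", "data": {"rows": [{"jaw":0,"x":0,"y":0.8,"z":0,"wx":0,"wy":0,"wz":0.4},{"jaw":0,"x":0,"y":0.8,"z":0,"wx":0,"wy":0,"wz":0.4},{"jaw":0,"x":0,"y":0.6,"z":0,"wx":0,"wy":0,"wz":0.4},{"jaw":0,"x":0,"y":0.4,"z":0,"wx":0,"wy":0,"wz":0.3},{"jaw":0,"x":0,"y":0.2,"z":0,"wx":0,"wy":0,"wz":0.2}]}}

```text
time_s: 19.17
tcp_pos: [460.6, 264.1, 240.6]
tcp_rot: [3.141, -0.001, -2.645]
force: [0.8, -0.2, -3.5]
gripper_width: 15.1
grasp_force: 59.4
```

Request:
{"op": "arm_command", "data": {"rows": [{"jaw":0,"x":0,"y":0,"z":-0.2,"wx":0,"wy":0,"wz":0},{"jaw":0,"x":0,"y":0,"z":-0.4,"wx":0,"wy":0,"wz":0},{"jaw":0,"x":0,"y":0,"z":-0.5,"wx":0,"wy":0,"wz":0},{"jaw":0,"x":0,"y":0,"z":-0.3,"wx":0,"wy":0,"wz":0},{"jaw":0,"x":0,"y":0,"z":0,"wx":0,"wy":0,"wz":0}]}}

```text
time_s: 19.58
tcp_pos: [460.7, 261.7, 204.1]
tcp_rot: [-3.141, -0.003, -2.65]
force: [-0.0, 1.2, -2.9]
gripper_width: 15.1
grasp_force: 59.3
```

```bash
cat > car.py <<'E'
from h import *
import sys
o=arm.observe();p=o['tcp_pos'];print(p.round(1),o['tcp_rot'].round(3),o['force'].round(1))
t=snapshot("top");s=snapshot("scene")
z=38 if len(sys.argv)>2 else p[2]-124
for i in (t,s): print([c for c in panel(i,sys.argv[1],z) if c[0][0]<720 and c[0][1]>-150])
E
python3 car.py yellow
```

```text
[460.7 261.7 204.1] [-3.141e+00 -3.000e-03 -2.650e+00] [-0.   1.2 -2.9]
[]
[]
```

```bash
python3 - <<'E'
from h import *
o=arm.observe();p=o['tcp_pos']
s=snapshot("scene");t=snapshot("top"); print(panel(s,"yellow",p[2]-124,(15,120)),panel(t,"yellow",p[2]-124,(15,120)))
cv2.imwrite("pics/s7.png",np.hstack([cv2.resize(x,None,fx=1.6,fy=1.6) for x in(s["frame"][100:330,300:540],t["frame"][100:330,100:340])]))
E
```

```text
[(array([379.8, 689.7]), array([ 85., 116.]), 41.5), (array([465.2, 583.1]), array([74., 90.]), 42.7), (array([558.4, 299.8]), array([77., 80.]), 33.1), (array([908.4,  92.3]), array([76., 26.]), 0.0), (array([ 746.9, -261.3]), array([37., 50.]), -25.0), (array([ 871.2, -127.9]), array([52., 50.]), 16.9)] [(array([ 887.4, -135.6]), array([46., 48.]), -0.7), (array([865.1, 121.7]), array([75., 23.]), 0.7), (array([ 687.2, -234.7]), array([36., 41.]), -1.4), (array([549.7, 290.5]), array([66., 33.]), 29.7)]
```

View pics/s7.png

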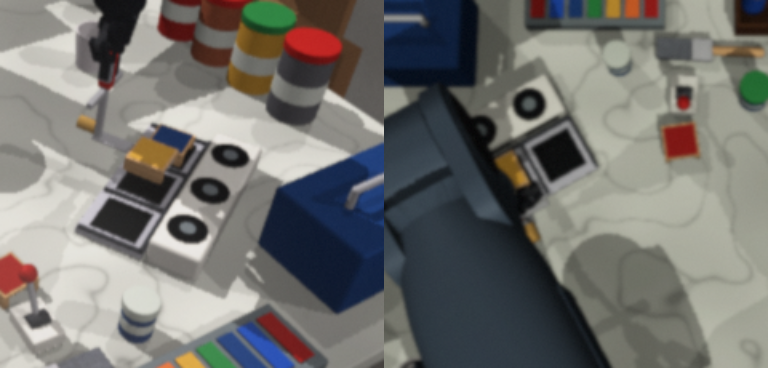

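The scene view shows yellow level above the middle bay, with its mask merging into the wooden edge. The top view is hidden by the arm. Dead reckoning says 2 mm and 1.8° short, so I correct and lower.

Request:
{"op": "arm_command", "data": {"rows": [{"jaw":0,"x":0.04,"y":0.1,"z":-0.2,"wx":0,"wy":0,"wz":0.15},{"jaw":0,"x":0,"y":0,"z":-0.4,"wx":0,"wy":0,"wz":0.15},{"jaw":0,"x":0,"y":0,"z":-0.4,"wx":0,"wy":0,"wz":0},{"jaw":0,"x":0,"y":0,"z":-0.4,"wx":0,"wy":0,"wz":0},{"jaw":0,"x":0,"y":0,"z":-0.2,"wx":0,"wy":0,"wz":0}]}}

```text
time_s: 20.2
tcp_pos: [461.9, 265.0, 164.2]
tcp_rot: [-3.142, -0.002, -2.618]
force: [-0.3, 0.5, -3.6]
gripper_width: 15.4
grasp_force: 59.4
```

Request:
{"op": "arm_command", "data": {"rows": [{"jaw":0,"x":0,"y":0,"z":-0.1,"wx":0,"wy":0,"wz":0},{"jaw":0,"x":0,"y":0,"z":-0.1,"wx":0,"wy":0,"wz":0},{"jaw":0,"x":0,"y":0,"z":-0.1,"wx":0,"wy":0,"wz":0},{"jaw":0,"x":0,"y":0,"z":-0.1,"wx":0,"wy":0,"wz":0},{"jaw":0,"x":0,"y":0,"z":-0.1,"wx":0,"wy":0,"wz":0}]}}

```text
time_s: 20.62
tcp_pos: [462.8, 265.5, 153.9]
tcp_rot: [3.142, 0.001, -2.618]
force: [0.0, 0.3, -2.6]
gripper_width: 15.2
grasp_force: 59.4
```

Request:
{"op": "arm_command", "data": {"rows": [{"jaw":0,"x":0,"y":0,"z":-0.06,"wx":0,"wy":0,"wz":0},{"jaw":0,"x":0,"y":0,"z":0,"wx":0,"wy":0,"wz":0},{"jaw":0,"x":0,"y":0,"z":0,"wx":0,"wy":0,"wz":0},{"jaw":0,"x":-0.2,"y":-0.12,"z":0,"wx":0,"wy":0,"wz":0},{"jaw":0,"x":-0.5,"y":-0.29,"z":0,"wx":0,"wy":0,"wz":0}]}}

```text
time_s: 21.03
tcp_pos: [445.7, 255.5, 152.3]
tcp_rot: [-3.142, 0.001, -2.618]
force: [-0.1, 0.4, -1.5]
gripper_width: 15.4
grasp_force: 59.5
```

```bash
python3 - <<'E'
from h import *
o=arm.observe();p=o['tcp_pos'];print(p,o['tcp_rot'],o['force'])
s=snapshot("scene");t=snapshot("top"); print(panel(s,"yellow",38,(30,90)),panel(s,"blue",38),panel(t,"yellow",38,(30,90)))
E
```

```text
[445.68000373 255.46858716 152.2766157 ] [-3.14157918e+00  7.52913407e-04 -2.61837958e+00] [-0.13185793  0.36789567 -1.51069879]
[(array([422.1, 637.9]), array([78., 95.]), 42.7), (array([550.4, 304.8]), array([65., 80.]), 30.2), (array([ 718.7, -251.2]), array([39., 53.]), -25.0), (array([ 849.6, -110.8]), array([55., 53.]), 16.9)] [(array([493.5, 396. ]), array([50., 45.]), 30.0)] [(array([ 905.9, -140.1]), array([47., 50.]), -0.7), (array([ 699. , -242.4]), array([38., 42.]), -1.4)]
```

Request:
{"op": "arm_command", "data": {"rows": [{"jaw":0,"x":-0.7,"y":-0.4,"z":0,"wx":0,"wy":0,"wz":0},{"jaw":0,"x":-0.7,"y":-0.4,"z":0,"wx":0,"wy":0,"wz":0},{"jaw":0,"x":-0.7,"y":-0.4,"z":0,"wx":0,"wy":0,"wz":0},{"jaw":0,"x":-0.7,"y":-0.4,"z":0,"wx":0,"wy":0,"wz":0},{"jaw":0,"x":-0.5,"y":-0.3,"z":0,"wx":0,"wy":0,"wz":0}]}}

```text
time_s: 21.55
tcp_pos: [361.4, 207.0, 152.4]
tcp_rot: [-3.142, 0.0, -2.618]
force: [0.7, -0.2, -2.6]
gripper_width: 15.5
grasp_force: 59.5
```

Request:
{"op": "arm_command", "data": {"rows": [{"jaw":0,"x":0,"y":0,"z":0.8,"wx":0,"wy":0,"wz":0},{"jaw":0,"x":0,"y":0,"z":0.8,"wx":0,"wy":0,"wz":0},{"jaw":0,"x":0,"y":0,"z":0.8,"wx":0,"wy":0,"wz":0},{"jaw":0,"x":0.3,"y":-0.9,"z":0,"wx":0,"wy":0,"wz":-0.4},{"jaw":0,"x":0.3,"y":-0.9,"z":0,"wx":0,"wy":0,"wz":-0.4}]}}

```text
time_s: 21.97
tcp_pos: [378.3, 163.0, 213.7]
tcp_rot: [-3.142, 0.003, -2.698]
force: [0.2, 0.2, -2.1]
gripper_width: 15.1
grasp_force: 59.6
```

Request:
{"op": "arm_command", "data": {"rows": [{"jaw":0,"x":0.3,"y":-0.9,"z":0,"wx":0,"wy":0,"wz":-0.4},{"jaw":0,"x":0.3,"y":-0.9,"z":0,"wx":0,"wy":0,"wz":-0.4},{"jaw":0,"x":0.3,"y":-0.9,"z":0,"wx":0,"wy":0,"wz":-0.4},{"jaw":0,"x":0.3,"y":-0.9,"z":0,"wx":0,"wy":0,"wz":-0.4},{"jaw":0,"x":0.3,"y":-0.9,"z":0,"wx":0,"wy":0,"wz":-0.4}]}}

```text
time_s: 22.38
tcp_pos: [415.5, 49.0, 212.6]
tcp_rot: [-3.142, 0.001, -2.9]
force: [-0.0, 0.2, -2.7]
gripper_width: 15.1
grasp_force: 59.6
```

Request:
{"op": "arm_command", "data": {"rows": [{"jaw":0,"x":0.3,"y":-0.9,"z":0,"wx":0,"wy":0,"wz":-0.4},{"jaw":0,"x":0.3,"y":-0.9,"z":0,"wx":0,"wy":0,"wz":-0.4},{"jaw":0,"x":0.3,"y":-1,"z":0,"wx":0,"wy":0,"wz":-0.2},{"jaw":0,"x":0,"y":0,"z":0,"wx":0,"wy":0,"wz":0},{"jaw":0,"x":0,"y":0,"z":0,"wx":0,"wy":0,"wz":0}]}}

```text
time_s: 22.8
tcp_pos: [437.8, -20.8, 212.4]
tcp_rot: [-3.142, 0.0, -3.001]
force: [-0.4, 0.7, -2.0]
gripper_width: 15.3
grasp_force: 59.9
```

```bash
python3 pre.py; python3 car.py yellow 1
```

```text
tcp [437.8 -20.8 212.4] lifter yaw -171.9 force [-0.4  0.7 -2. ]
red scene [616.4   6.5] [55. 64.] 5.3 dist 180.6 bearing 8.7
yellow top [543.8 313.7] [62. 63.] 30.4 dist 350.9 bearing 72.4
blue top [491.4 397. ] [49. 49.] 30.5 dist 421.2 bearing 82.7
blue scene [493.6 396.2] [50. 45.] 30.0 dist 420.7 bearing 82.4
[437.5 -19.3 212.4] [ 3.141  0.    -2.998] [ 0.1  0.  -2.8]
[(array([542. , 311.1]), array([61., 62.]), 30.6)]
[]
```

Yellow is at (542,311), yaw 30.6°, and blue is unchanged. Red hasn't moved. I shift 3 mm sideways, lower, and slide in.

Request:
{"op": "arm_command", "data": {"rows": [{"jaw":0,"x":0,"y":-0.12,"z":-0.7,"wx":0,"wy":0,"wz":0},{"jaw":0,"x":0,"y":0,"z":-0.9,"wx":0,"wy":0,"wz":0},{"jaw":0,"x":0,"y":0,"z":-0.8,"wx":0,"wy":0,"wz":0},{"jaw":0,"x":0,"y":0,"z":-0.44,"wx":0,"wy":0,"wz":0},{"jaw":0,"x":0,"y":0,"z":0,"wx":0,"wy":0,"wz":0}]}}

```text
time_s: 23.47
tcp_pos: [436.2, -22.2, 139.3]
tcp_rot: [3.141, -0.003, -2.997]
force: [-0.1, 0.2, -2.7]
gripper_width: 15.7
grasp_force: 59.8
```

```bash
python3 - <<'E'
from h import *
o=arm.observe();print(o['tcp_pos'],o['tcp_rot'])
w=snapshot("wrist");s=snapshot("scene")
cv2.imwrite("pics/s8.png",np.hstack([cv2.resize(w["frame"],(560,420))[100:420,140:420],cv2.resize(s["frame"][200:330,220:350],(320,320))]))
print(panel(s,"red",26))
E
```

```text
[436.17891267 -22.19158463 139.34862184] [ 3.14090036 -0.0031908  -2.99727591]
[(array([616.3,   7.9]), array([55., 65.]), 5.3), (array([ 843.3, -222.4]), array([56., 53.]), 15.9)]
```

View pics/s8.png

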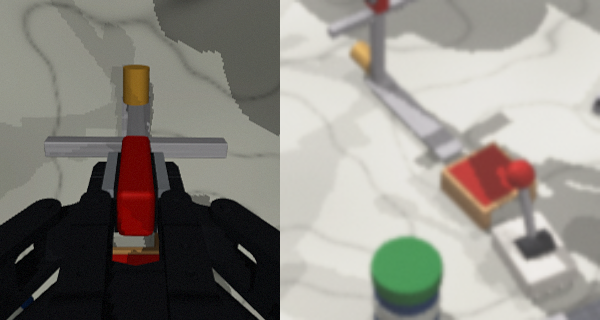

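In the wrist view the handle and the red strip share column ~137. In the scene view the blade points at the tunnel. Sliding in.

Request:
{"op": "arm_command", "data": {"rows": [{"jaw":0,"x":0.2,"y":0.03,"z":0,"wx":0,"wy":0,"wz":0},{"jaw":0,"x":0.3,"y":0.04,"z":0,"wx":0,"wy":0,"wz":0},{"jaw":0,"x":0.4,"y":0.06,"z":0,"wx":0,"wy":0,"wz":0},{"jaw":0,"x":0.5,"y":0.07,"z":0,"wx":0,"wy":0,"wz":0},{"jaw":0,"x":0.5,"y":0.07,"z":0,"wx":0,"wy":0,"wz":0}]}}

```text
time_s: 23.98
tcp_pos: [486.9, -15.9, 141.8]
tcp_rot: [-3.141, 0.001, -2.998]
force: [-0.5, 0.5, -2.7]
gripper_width: 15.5
grasp_force: 59.8
```

Request:
{"op": "arm_command", "data": {"rows": [{"jaw":0,"x":0.5,"y":0.07,"z":0,"wx":0,"wy":0,"wz":0},{"jaw":0,"x":0.4,"y":0.06,"z":0,"wx":0,"wy":0,"wz":0},{"jaw":0,"x":0.3,"y":0.04,"z":0,"wx":0,"wy":0,"wz":0},{"jaw":0,"x":0.2,"y":0.03,"z":0,"wx":0,"wy":0,"wz":0},{"jaw":0,"x":0.1,"y":0.02,"z":0,"wx":0,"wy":0,"wz":0}]}}

```text
time_s: 24.4
tcp_pos: [523.5, -10.4, 141.3]
tcp_rot: [-3.142, 0.0, -2.998]
force: [-0.2, -0.4, -2.0]
gripper_width: 15.6
grasp_force: 59.8
```

```bash
python3 pre.py
```

```text
tcp [523.5 -10.4 141.3] lifter yaw -171.8 force [-0.2 -0.4 -2. ]
red scene [615.6   6.9] [56. 63.] 4.9 dist 93.7 bearing 10.7
yellow top [543.9 313.5] [62. 63.] 30.0 dist 324.6 bearing 86.4
yellow scene [537.9 320.1] [65. 73.] 32.1 dist 330.8 bearing 87.5
blue top [491.3 396.8] [49. 48.] 30.7 dist 408.5 bearing 94.5
blue scene [493.6 395.9] [50. 45.] 30.8 dist 407.4 bearing 94.2
```

Request:
{"op": "arm_command", "data": {"rows": [{"jaw":0,"x":0,"y":0,"z":0.2,"wx":0,"wy":0,"wz":0},{"jaw":0,"x":0,"y":0,"z":0.2,"wx":0,"wy":0,"wz":0},{"jaw":0,"x":0,"y":0,"z":0.2,"wx":0,"wy":0,"wz":0},{"jaw":0,"x":0,"y":0,"z":0.2,"wx":0,"wy":0,"wz":0},{"jaw":0,"x":-0.2,"y":0,"z":0.3,"wx":0,"wy":0,"wz":0}]}}

```text
time_s: 24.97
tcp_pos: [517.8, -10.6, 169.3]
tcp_rot: [-3.142, 0.0, -2.998]
force: [-0.2, -0.8, -3.2]
gripper_width: 15.1
grasp_force: 59.8
```

Request:
{"op": "arm_command", "data": {"rows": [{"jaw":0,"x":-0.3,"y":0,"z":0.4,"wx":0,"wy":0,"wz":0},{"jaw":0,"x":-0.3,"y":0,"z":0.6,"wx":0,"wy":0,"wz":0},{"jaw":0,"x":-0.3,"y":0,"z":0.6,"wx":0,"wy":0,"wz":0},{"jaw":0,"x":-0.2,"y":0,"z":0.6,"wx":0,"wy":0,"wz":0},{"jaw":0,"x":0,"y":0,"z":0.4,"wx":0,"wy":0,"wz":0}]}}

```text
time_s: 25.38
tcp_pos: [489.1, -10.6, 236.1]
tcp_rot: [-3.141, 0.001, -2.998]
force: [1.3, -0.2, -2.4]
gripper_width: 15.2
grasp_force: 59.8
```

Request:
{"op": "arm_command", "data": {"rows": [{"jaw":0,"x":0,"y":0,"z":0.3,"wx":0,"wy":0,"wz":0},{"jaw":0,"x":0,"y":0.2,"z":0,"wx":0,"wy":0,"wz":0.2},{"jaw":0,"x":0,"y":0.4,"z":0,"wx":0,"wy":0,"wz":0.3},{"jaw":0,"x":0,"y":0.6,"z":0,"wx":0,"wy":0,"wz":0.4},{"jaw":0,"x":0.1,"y":0.8,"z":0,"wx":0,"wy":0,"wz":0.4}]}}

```text
time_s: 25.8
tcp_pos: [492.1, 40.0, 240.4]
tcp_rot: [3.141, -0.002, -2.866]
force: [-0.3, -0.3, -2.1]
gripper_width: 15.3
grasp_force: 59.8
```

Request:
{"op": "arm_command", "data": {"rows": [{"jaw":0,"x":0.1,"y":0.8,"z":0,"wx":0,"wy":0,"wz":0.4},{"jaw":0,"x":0.1,"y":0.8,"z":0,"wx":0,"wy":0,"wz":0.4},{"jaw":0,"x":0.1,"y":0.8,"z":0,"wx":0,"wy":0,"wz":0.4},{"jaw":0,"x":0.1,"y":0.8,"z":0,"wx":0,"wy":0,"wz":0.4},{"jaw":0,"x":0.1,"y":0.8,"z":0,"wx":0,"wy":0,"wz":0.4}]}}

```text
time_s: 26.22
tcp_pos: [504.6, 141.3, 240.2]
tcp_rot: [3.141, -0.002, -2.664]
force: [0.5, 0.8, -3.4]
gripper_width: 15.4
grasp_force: 59.9
```

Request:
{"op": "arm_command", "data": {"rows": [{"jaw":0,"x":0.1,"y":0.7,"z":0,"wx":0,"wy":0,"wz":0.3},{"jaw":0,"x":0.1,"y":0.5,"z":0,"wx":0,"wy":0,"wz":0.2},{"jaw":0,"x":0,"y":0.3,"z":0,"wx":0,"wy":0,"wz":0},{"jaw":0,"x":0,"y":0,"z":0,"wx":0,"wy":0,"wz":0},{"jaw":0,"x":0,"y":0,"z":0,"wx":0,"wy":0,"wz":0}]}}

```text
time_s: 26.63
tcp_pos: [509.9, 176.8, 240.9]
tcp_rot: [-3.142, -0.001, -2.618]
force: [0.0, -1.1, -2.7]
gripper_width: 15.3
grasp_force: 59.8
```

```bash
python3 car.py red; python3 pre.py | grep -v red
```

```text
[509.9 176.8 240.9] [-3.142e+00 -1.000e-03 -2.618e+00] [ 0.  -1.1 -2.7]
[]
[(array([317.3, 535. ]), array([62., 72.]), -44.7), (array([594.1, 220.7]), array([55., 55.]), 30.0)]
tcp [510.  176.2 241.2] lifter yaw -150.1 force [ 0.2  0.1 -3. ]
blue scene [493.5 396.1] [50. 45.] 30.0 dist 220.5 bearing 94.3
```

Red is level at about (592,222), yaw 30°. I add 1.5 mm in y and lower.

Request:
{"op": "arm_command", "data": {"rows": [{"jaw":0,"x":0,"y":0.06,"z":-0.2,"wx":0,"wy":0,"wz":0},{"jaw":0,"x":0,"y":0,"z":-0.4,"wx":0,"wy":0,"wz":0},{"jaw":0,"x":0,"y":0,"z":-0.5,"wx":0,"wy":0,"wz":0},{"jaw":0,"x":0,"y":0,"z":-0.5,"wx":0,"wy":0,"wz":0},{"jaw":0,"x":0,"y":0,"z":-0.5,"wx":0,"wy":0,"wz":0}]}}

```text
time_s: 27.3
tcp_pos: [509.8, 178.2, 187.3]
tcp_rot: [3.142, -0.001, -2.619]
force: [-0.0, 0.0, -2.6]
gripper_width: 15.4
grasp_force: 59.9
```

Request:
{"op": "arm_command", "data": {"rows": [{"jaw":0,"x":0,"y":0,"z":-0.4,"wx":0,"wy":0,"wz":0},{"jaw":0,"x":0,"y":0,"z":-0.3,"wx":0,"wy":0,"wz":0},{"jaw":0,"x":0,"y":0,"z":-0.2,"wx":0,"wy":0,"wz":0},{"jaw":0,"x":0,"y":0,"z":-0.1,"wx":0,"wy":0,"wz":0},{"jaw":0,"x":0,"y":0,"z":-0.1,"wx":0,"wy":0,"wz":0}]}}

```text
time_s: 27.72
tcp_pos: [510.3, 178.5, 161.3]
tcp_rot: [-3.142, 0.0, -2.618]
force: [1.0, 0.1, -1.8]
gripper_width: 15.1
grasp_force: 59.9
```

Request:
{"op": "arm_command", "data": {"rows": [{"jaw":0,"x":0,"y":0,"z":-0.1,"wx":0,"wy":0,"wz":0},{"jaw":0,"x":0,"y":0,"z":-0.1,"wx":0,"wy":0,"wz":0},{"jaw":0,"x":0,"y":0,"z":-0.1,"wx":0,"wy":0,"wz":0},{"jaw":0,"x":0,"y":0,"z":-0.06,"wx":0,"wy":0,"wz":0},{"jaw":0,"x":0,"y":0,"z":0,"wx":0,"wy":0,"wz":0}]}}

```text
time_s: 28.13
tcp_pos: [510.0, 178.4, 152.0]
tcp_rot: [3.142, -0.0, -2.618]
force: [-0.0, -0.4, -3.1]
gripper_width: 15.3
grasp_force: 59.9
```

```bash
python3 car.py red 1; python3 pre.py
```

```text
[510.  178.4 152. ] [ 3.142 -0.    -2.618] [-0.  -0.4 -3.1]
[]
[(array([592.9, 223.8]), array([55., 55.]), 30.9)]
tcp [510.1 178.4 152.4] lifter yaw -150.0 force [ 0.4  0.  -2.5]
red scene [583.5 233. ] [56. 56.] 30.9 dist 91.4 bearing 36.7
blue scene [493.5 396.1] [50. 45.] 30.0 dist 218.3 bearing 94.4
```

Red is in bay0 at about (592,224). I withdraw, rise, and return to the hooks.

Request:
{"op": "arm_command", "data": {"rows": [{"jaw":0,"x":-0.4,"y":-0.23,"z":0,"wx":0,"wy":0,"wz":0},{"jaw":0,"x":-0.7,"y":-0.4,"z":0,"wx":0,"wy":0,"wz":0},{"jaw":0,"x":-0.8,"y":-0.46,"z":0,"wx":0,"wy":0,"wz":0},{"jaw":0,"x":-0.9,"y":-0.52,"z":0,"wx":0,"wy":0,"wz":0},{"jaw":0,"x":-0.8,"y":-0.46,"z":0,"wx":0,"wy":0,"wz":0}]}}

```text
time_s: 28.8
tcp_pos: [418.9, 126.1, 152.2]
tcp_rot: [-3.142, -0.0, -2.618]
force: [-0.5, -0.1, -1.3]
gripper_width: 15.0
grasp_force: 59.9
```

Request:
{"op": "arm_command", "data": {"rows": [{"jaw":0,"x":0,"y":0,"z":0.8,"wx":0,"wy":0,"wz":0},{"jaw":0,"x":0,"y":0,"z":0.9,"wx":0,"wy":0,"wz":0},{"jaw":0,"x":0,"y":0,"z":0.9,"wx":0,"wy":0,"wz":0},{"jaw":0,"x":0,"y":0,"z":0.9,"wx":0,"wy":0,"wz":0},{"jaw":0,"x":0,"y":0,"z":0.5,"wx":0,"wy":0,"wz":0}]}}

```text
time_s: 29.22
tcp_pos: [420.6, 126.8, 254.9]
tcp_rot: [-3.141, 0.003, -2.618]
force: [1.5, 0.3, -1.8]
gripper_width: 15.1
grasp_force: 60.0
```

Request:
{"op": "arm_command", "data": {"rows": [{"jaw":0,"x":0.1,"y":-0.8,"z":0.5,"wx":0,"wy":0,"wz":-0.5},{"jaw":0,"x":0.1,"y":-1,"z":0.5,"wx":0,"wy":0,"wz":-0.5},{"jaw":0,"x":0.1,"y":-1,"z":0.5,"wx":0,"wy":0,"wz":-0.5},{"jaw":0,"x":0.1,"y":-1,"z":0.5,"wx":0,"wy":0,"wz":-0.5},{"jaw":0,"x":0.1,"y":-1,"z":0.5,"wx":0,"wy":0,"wz":-0.5}]}}

```text
time_s: 29.63
tcp_pos: [432.5, 5.6, 315.7]
tcp_rot: [-3.141, 0.001, -2.871]
force: [0.1, 0.5, -1.7]
gripper_width: 15.3
grasp_force: 59.9
```

```bash
python3 car.py red 1; python3 pre.py | grep top; python3 car.py yellow 1
```

```text
[432.5   5.6 315.7] [-3.141e+00  1.000e-03 -2.871e+00] [ 0.1  0.5 -1.7]
[(array([591.2, 225. ]), array([55., 55.]), 29.6)]
[(array([592.2, 224.6]), array([55., 56.]), 30.1)]
red top [593.7 226.7] [55. 56.] 30.5 dist 274.3 bearing 54.2
yellow top [543.7 313.6] [62. 63.] 30.0 dist 328.5 bearing 70.4
blue top [491.3 396.8] [49. 48.] 30.5 dist 396.9 bearing 81.6
[432.6   6.9 314.6] [ 3.141 -0.    -2.868] [-0.1  1.1 -2.4]
[(array([542. , 311.1]), array([61., 62.]), 30.6)]
[]
```

All three panels are centred in their bays. Continuing to above the stand.

Request:
{"op": "arm_command", "data": {"rows": [{"jaw":0,"x":0.15,"y":-0.96,"z":0.3,"wx":0,"wy":0,"wz":-0.5},{"jaw":0,"x":0.15,"y":-0.96,"z":0.3,"wx":0,"wy":0,"wz":-0.5},{"jaw":0,"x":0.15,"y":-0.96,"z":0,"wx":0,"wy":0,"wz":-0.5},{"jaw":0,"x":0.15,"y":-0.96,"z":0,"wx":0,"wy":0,"wz":-0.5},{"jaw":0,"x":0.15,"y":-0.96,"z":0,"wx":0,"wy":0,"wz":-0.5}]}}

```text
time_s: 30.4
tcp_pos: [451.5, -113.6, 329.6]
tcp_rot: [3.141, -0.0, -3.119]
force: [0.8, 0.5, -1.0]
gripper_width: 15.2
grasp_force: 60.1
```

Request:
{"op": "arm_command", "data": {"rows": [{"jaw":0,"x":0.15,"y":-0.96,"z":0,"wx":0,"wy":0,"wz":-0.5},{"jaw":0,"x":0.15,"y":-0.96,"z":0,"wx":0,"wy":0,"wz":-0.5},{"jaw":0,"x":0.15,"y":-0.96,"z":0,"wx":0,"wy":0,"wz":-0.5},{"jaw":0,"x":0.15,"y":-0.96,"z":0,"wx":0,"wy":0,"wz":-0.5},{"jaw":0,"x":0.15,"y":-0.96,"z":0,"wx":0,"wy":0,"wz":-0.5}]}}

```text
time_s: 30.82
tcp_pos: [470.4, -233.6, 329.3]
tcp_rot: [3.141, -0.001, 2.914]
force: [-0.1, 0.6, -2.5]
gripper_width: 15.3
grasp_force: 60.1
```

Request:
{"op": "arm_command", "data": {"rows": [{"jaw":0,"x":0.15,"y":-0.96,"z":0,"wx":0,"wy":0,"wz":-0.5},{"jaw":0,"x":0.15,"y":-0.96,"z":0,"wx":0,"wy":0,"wz":-0.5},{"jaw":0,"x":0.15,"y":-0.96,"z":0,"wx":0,"wy":0,"wz":-0.5},{"jaw":0,"x":0.15,"y":-0.96,"z":0,"wx":0,"wy":0,"wz":-0.5},{"jaw":0,"x":0.15,"y":-0.96,"z":0,"wx":0,"wy":0,"wz":-0.5}]}}

```text
time_s: 31.23
tcp_pos: [489.4, -353.5, 329.2]
tcp_rot: [3.141, -0.001, 2.664]
force: [0.2, 0.5, -2.1]
gripper_width: 15.3
grasp_force: 60.1
```

Request:
{"op": "arm_command", "data": {"rows": [{"jaw":0,"x":0.15,"y":-0.9,"z":0,"wx":0,"wy":0,"wz":-0.5},{"jaw":0,"x":0.15,"y":-0.7,"z":0,"wx":0,"wy":0,"wz":-0.5},{"jaw":0,"x":0,"y":0,"z":0,"wx":0,"wy":0,"wz":0},{"jaw":0,"x":0,"y":0,"z":0,"wx":0,"wy":0,"wz":0},{"jaw":0,"x":0,"y":0,"z":0,"wx":0,"wy":0,"wz":0}]}}

```text
time_s: 31.65
tcp_pos: [496.8, -392.4, 329.4]
tcp_rot: [3.141, -0.001, 2.567]
force: [0.4, 0.5, -2.1]
gripper_width: 15.4
grasp_force: 60.2
```

```bash
python3 - <<'E'
from h import *
o=arm.observe();print(o['tcp_pos'],o['tcp_rot'])
w=snapshot("wrist");s=snapshot("scene")
cv2.imwrite("pics/s9.png",np.hstack([w["frame"],cv2.resize(s["frame"][150:350,30:180],(315,420))[:, :240]]))
E
```

```text
[ 496.77953371 -392.36935574  329.39590025] [ 3.14135244e+00 -7.78689534e-04  2.56677344e+00]
```

View pics/s9.png

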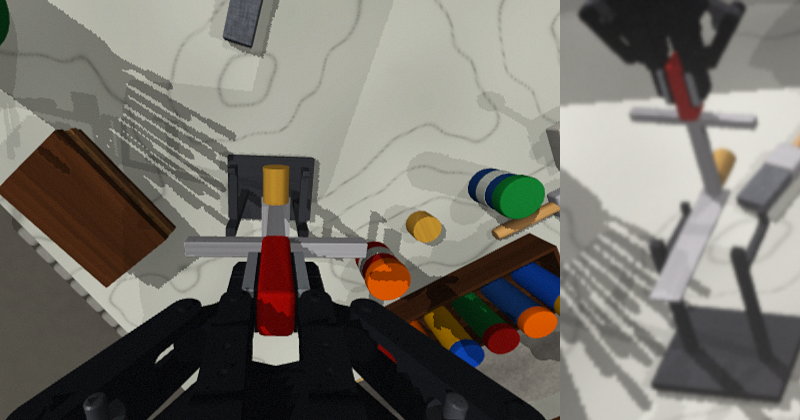

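The lifter is level above the stand, needing 10 mm in y and −0.015 rad. I correct, then go straight down.

Request:
{"op": "arm_command", "data": {"rows": [{"jaw":0,"x":0,"y":-0.38,"z":0,"wx":0,"wy":0,"wz":-0.15},{"jaw":0,"x":0,"y":0,"z":0,"wx":0,"wy":0,"wz":0},{"jaw":0,"x":0,"y":0,"z":-0.7,"wx":0,"wy":0,"wz":0},{"jaw":0,"x":0,"y":0,"z":-0.8,"wx":0,"wy":0,"wz":0},{"jaw":0,"x":0,"y":0,"z":-0.8,"wx":0,"wy":0,"wz":0}]}}

```text
time_s: 32.17
tcp_pos: [496.6, -402.2, 272.0]
tcp_rot: [3.142, 0.001, 2.551]
force: [0.2, -0.7, -2.0]
gripper_width: 15.0
grasp_force: 60.2
```

Request:
{"op": "arm_command", "data": {"rows": [{"jaw":0,"x":0,"y":0,"z":-0.8,"wx":0,"wy":0,"wz":0},{"jaw":0,"x":0,"y":0,"z":-0.6,"wx":0,"wy":0,"wz":0},{"jaw":0,"x":0,"y":0,"z":-0.4,"wx":0,"wy":0,"wz":0},{"jaw":0,"x":0,"y":0,"z":0,"wx":0,"wy":0,"wz":0},{"jaw":0,"x":0,"y":0,"z":0,"wx":0,"wy":0,"wz":0}]}}

```text
time_s: 32.58
tcp_pos: [496.3, -402.1, 227.6]
tcp_rot: [3.141, -0.0, 2.551]
force: [0.3, 1.0, -1.3]
gripper_width: 15.4
grasp_force: 60.1
```

Request:
{"op": "arm_command", "data": {"rows": [{"jaw":0,"x":0,"y":0,"z":-0.4,"wx":0,"wy":0,"wz":0},{"jaw":0,"x":0,"y":0,"z":-0.4,"wx":0,"wy":0,"wz":0},{"jaw":0,"x":0,"y":0,"z":-0.4,"wx":0,"wy":0,"wz":0},{"jaw":0,"x":0,"y":0,"z":-0.2,"wx":0,"wy":0,"wz":0},{"jaw":0,"x":0,"y":0,"z":0,"wx":0,"wy":0,"wz":0}]}}

```text
time_s: 33.0
tcp_pos: [496.3, -402.8, 191.8]
tcp_rot: [-3.142, 0.0, 2.55]
force: [-0.6, 0.6, -2.0]
gripper_width: 15.4
grasp_force: 59.9
```

Request:
{"op": "arm_command", "data": {"rows": [{"jaw":0,"x":0,"y":0,"z":-0.04,"wx":0,"wy":0,"wz":0},{"jaw":0,"x":0,"y":0,"z":-0.04,"wx":0,"wy":0,"wz":0},{"jaw":0,"x":0,"y":0,"z":-0.02,"wx":0,"wy":0,"wz":0},{"jaw":0,"x":0,"y":0,"z":0,"wx":0,"wy":0,"wz":0},{"jaw":0,"x":0,"y":0,"z":0,"wx":0,"wy":0,"wz":0}]}}

```text
time_s: 33.42
tcp_pos: [496.5, -402.8, 191.3]
tcp_rot: [-3.142, 0.002, 2.55]
force: [-5.2, 6.2, 18.9]
gripper_width: 15.2
grasp_force: 63.2
```

Contact at 191 mm. I ease off slightly, let go, and rise.

Request:
{"op": "arm_command", "data": {"rows": [{"jaw":0,"x":0,"y":0,"z":0.03,"wx":0,"wy":0,"wz":0},{"jaw":0.3,"x":0,"y":0,"z":0,"wx":0,"wy":0,"wz":0},{"jaw":0.5,"x":0,"y":0,"z":0,"wx":0,"wy":0,"wz":0},{"jaw":0.6,"x":0,"y":0,"z":0,"wx":0,"wy":0,"wz":0},{"jaw":0.6,"x":0,"y":0,"z":0,"wx":0,"wy":0,"wz":0}]}}

```text
time_s: 33.83
tcp_pos: [496.4, -402.8, 190.3]
tcp_rot: [3.142, -0.0, 2.55]
force: [0.1, -0.1, 0.2]
gripper_width: 51.2
grasp_force: 0.0
```

Request:
{"op": "arm_command", "data": {"rows": [{"jaw":0.6,"x":0,"y":0,"z":0,"wx":0,"wy":0,"wz":0},{"jaw":0.6,"x":0,"y":0,"z":0.2,"wx":0,"wy":0,"wz":0},{"jaw":0.6,"x":0,"y":0,"z":0.6,"wx":0,"wy":0,"wz":0},{"jaw":0.6,"x":0,"y":0,"z":0.8,"wx":0,"wy":0,"wz":0},{"jaw":0.6,"x":0,"y":0,"z":1,"wx":0,"wy":0,"wz":0}]}}

```text
time_s: 34.25
tcp_pos: [495.9, -402.4, 255.6]
tcp_rot: [3.141, -0.002, 2.55]
force: [0.1, 0.7, 0.4]
gripper_width: 51.1
grasp_force: 0.0
```

Request:
{"op": "arm_command", "data": {"rows": [{"jaw":0.6,"x":0,"y":0,"z":1,"wx":0,"wy":0,"wz":0},{"jaw":0.6,"x":0,"y":0.4,"z":1,"wx":0,"wy":0,"wz":0},{"jaw":0.3,"x":0,"y":1,"z":0,"wx":0,"wy":0,"wz":0},{"jaw":0,"x":0,"y":1,"z":0,"wx":0,"wy":0,"wz":0},{"jaw":0,"x":0,"y":1,"z":0,"wx":0,"wy":0,"wz":0}]}}

```text
time_s: 34.67
tcp_pos: [496.4, -317.2, 306.2]
tcp_rot: [3.142, 0.001, 2.549]
force: [0.3, 0.5, -0.0]
gripper_width: 15.0
grasp_force: 0.0
```

```bash
python3 - <<'E'
from h import *
o=arm.observe();print(o['tcp_pos'],o['tcp_rot'],o['gripper_width'])
w=snapshot("wrist");s=snapshot("scene");t=snapshot("top")
a=cv2.resize(s["frame"][200:340,60:160],(400,560)); b=cv2.resize(s["frame"][230:350,270:370],(400,480)); b=np.vstack([b,np.zeros((80,400,3),np.uint8)])
cv2.imwrite("pics/s10.png",np.hstack([a,b]))
def red(im,u0,u1,v0,v1):
    m=mask(im,"red"); k=np.zeros_like(m); k[v0:v1,u0:u1]=m[v0:v1,u0:u1]; n,l,st,ce=cv2.connectedComponentsWithStats(k)
    return [(ce[i],st[i][4]) for i in range(1,n) if st[i][4]>15]
def tri(t,a,c,b):
    p,d=ray(t,*a);q,e=ray(c,*b); x=np.linalg.lstsq(np.c_[d,-e],q-p,rcond=None)[0]; A,B=p+d*x[0],q+e*x[1]; return ((A+B)/2).round(1),np.linalg.norm(A-B).round(1)
h=red(s,80,120,225,275); ht=red(t,425,465,200,240); print("handle",h,ht); 
if h and ht: print(tri(t,ht[0][0],s,h[0][0]))
k=red(s,306,332,255,285); kt=red(t,275,300,150,176); print("knob",k,kt)
if k and kt: print(tri(t,kt[0][0],s,k[0][0]))
E
```

```text
[ 496.42452668 -317.18977693  306.15939731] [3.14150989e+00 1.04762838e-03 2.54915094e+00] 14.997596327141268
handle [(array([ 98.53807107, 247.31472081]), np.int32(197))] []
knob [(array([317.10294118, 269.92647059]), np.int32(68))] [(array([286.79166667, 163.5       ]), np.int32(48))]
(array([670.5,  -3.4,  85.2]), np.float64(0.1))
```

View pics/s10.png

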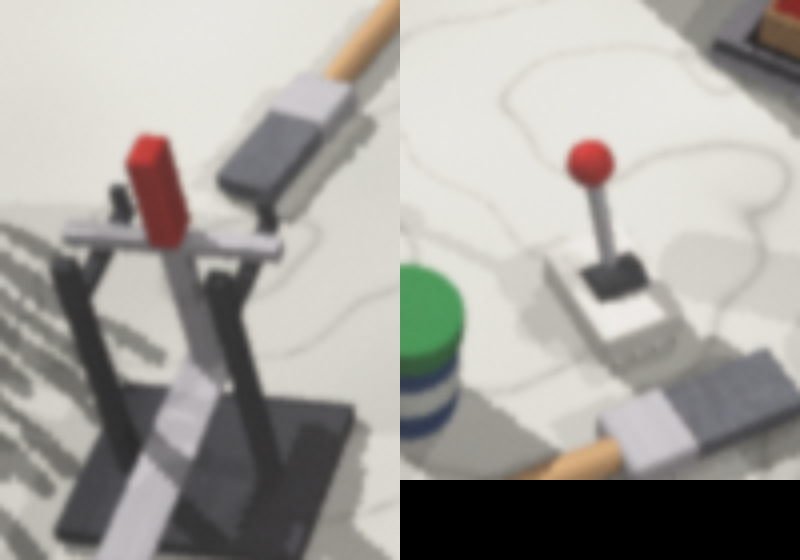

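The lifter hangs squarely on both prongs, and the lever knob is at (670.5, −3.4, 85) mm. Now to the lever with shut fingers.

Request:
{"op": "arm_command", "data": {"rows": [{"jaw":0,"x":0.3,"y":0.9,"z":0,"wx":0,"wy":0,"wz":0.4},{"jaw":0,"x":0.3,"y":1,"z":0,"wx":0,"wy":0,"wz":0.5},{"jaw":0,"x":0.3,"y":1,"z":0,"wx":0,"wy":0,"wz":0.5},{"jaw":0,"x":0.3,"y":1,"z":0,"wx":0,"wy":0,"wz":0.5},{"jaw":0,"x":0.3,"y":1,"z":-0.5,"wx":0,"wy":0,"wz":0.5}]}}

```text
time_s: 35.23
tcp_pos: [534.8, -195.3, 294.9]
tcp_rot: [-3.141, 0.003, 2.791]
force: [0.8, -0.6, 0.1]
gripper_width: 0.1
grasp_force: 0.0
```

Request:
{"op": "arm_command", "data": {"rows": [{"jaw":0,"x":0.3,"y":1,"z":-0.8,"wx":0,"wy":0,"wz":0.5},{"jaw":0,"x":0.3,"y":1,"z":-0.8,"wx":0,"wy":0,"wz":0.5},{"jaw":0,"x":0.3,"y":1,"z":-0.8,"wx":0,"wy":0,"wz":0.5},{"jaw":0,"x":0.3,"y":1,"z":-0.8,"wx":0,"wy":0,"wz":0.5},{"jaw":0,"x":0.3,"y":1,"z":-0.8,"wx":0,"wy":0,"wz":0.5}]}}

```text
time_s: 35.65
tcp_pos: [571.9, -69.9, 192.3]
tcp_rot: [-3.141, 0.0, 3.042]
force: [1.1, -1.0, -0.6]
gripper_width: -0.0
grasp_force: 0.0
```

Request:
{"op": "arm_command", "data": {"rows": [{"jaw":0,"x":0.5,"y":1,"z":-0.8,"wx":0,"wy":0,"wz":0.5},{"jaw":0,"x":0.5,"y":1,"z":-0.8,"wx":0,"wy":0,"wz":0.4},{"jaw":0,"x":0.3,"y":0.6,"z":-0.8,"wx":0,"wy":0,"wz":0},{"jaw":0,"x":0,"y":0,"z":-0.8,"wx":0,"wy":0,"wz":0},{"jaw":0,"x":0,"y":0,"z":-0.5,"wx":0,"wy":0,"wz":0}]}}

```text
time_s: 36.07
tcp_pos: [603.9, -5.0, 98.2]
tcp_rot: [-3.141, -0.002, 3.131]
force: [0.1, -0.4, 0.1]
gripper_width: -0.3
grasp_force: 0.0
```

```bash
python3 - <<'E'
from h import *
o=arm.observe();print(o['tcp_pos'],o['tcp_rot'],o['gripper_width'])
s=snapshot("scene"); cv2.imwrite("pics/s11.png",cv2.resize(s["frame"][200:350,220:370],(600,600)))
E
```

```text
[603.88670208  -4.95851094  98.21877648] [-3.14142544e+00 -2.04686365e-03  3.13087630e+00] -0.2738268498989478
```

View pics/s11.png

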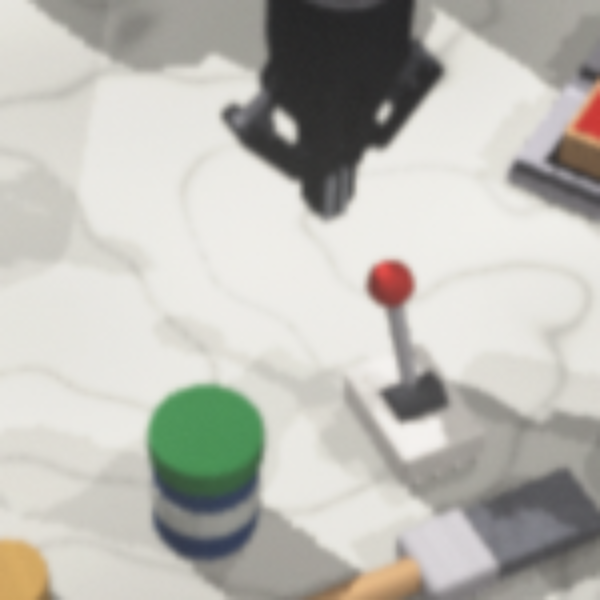

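The shut fingers stand in front of the lever and in line with it. I lower slightly and push away.

Request:
{"op": "arm_command", "data": {"rows": [{"jaw":0,"x":0.4,"y":0.04,"z":-0.36,"wx":0,"wy":0,"wz":0},{"jaw":0,"x":0.6,"y":0,"z":0,"wx":0,"wy":0,"wz":0},{"jaw":0,"x":0.5,"y":0,"z":0,"wx":0,"wy":0,"wz":0},{"jaw":0,"x":0.4,"y":0,"z":0,"wx":0,"wy":0,"wz":0},{"jaw":0,"x":0.4,"y":0,"z":0,"wx":0,"wy":0,"wz":0}]}}

```text
time_s: 36.53
tcp_pos: [662.2, -5.2, 92.0]
tcp_rot: [-3.141, -0.0, 3.129]
force: [-2.5, -0.4, 1.1]
gripper_width: -0.2
grasp_force: 0.9
```

Request:
{"op": "arm_command", "data": {"rows": [{"jaw":0,"x":0.4,"y":0,"z":0,"wx":0,"wy":0,"wz":0},{"jaw":0,"x":0.4,"y":0,"z":0,"wx":0,"wy":0,"wz":0},{"jaw":0,"x":0.4,"y":0,"z":0,"wx":0,"wy":0,"wz":0},{"jaw":0,"x":0.4,"y":0,"z":0,"wx":0,"wy":0,"wz":0},{"jaw":0,"x":0.3,"y":0,"z":0,"wx":0,"wy":0,"wz":0}]}}

```text
time_s: 36.95
tcp_pos: [709.8, -5.4, 91.9]
tcp_rot: [-3.141, 0.0, 3.129]
force: [-1.8, -0.1, -1.1]
gripper_width: 0.1
grasp_force: 0.6
```

```bash
cat > knob.py <<'E'
from h import *
o=arm.observe();print(o['tcp_pos'],o['force'])
s=snapshot("scene");m=mask(s,"red"); k=np.zeros_like(m); k[240:310,290:360]=m[240:310,290:360]; n,l,st,ce=cv2.connectedComponentsWithStats(k)
print([(ce[i].round(1),st[i][4],"at y=-4 plane:",(lambda p,d:(p+d*(-4-p[1])/d[1]).round(0))(*ray(s,*ce[i]))) for i in range(1,n) if st[i][4]>15])
E
python3 knob.py
```

```text
[709.75302729  -5.36300277  91.91606728] [-1.84297786 -0.10760457 -1.10565177]
[(array([332.6, 290.7]), np.int32(72), 'at y=-4 plane:', array([731.,  -4.,  82.]))]
```

Request:
{"op": "arm_command", "data": {"rows": [{"jaw":0,"x":0.2,"y":0,"z":0,"wx":0,"wy":0,"wz":0},{"jaw":0,"x":0.2,"y":0,"z":0,"wx":0,"wy":0,"wz":0},{"jaw":0,"x":0,"y":0,"z":0,"wx":0,"wy":0,"wz":0},{"jaw":0,"x":0,"y":0,"z":0,"wx":0,"wy":0,"wz":0}]}}

```text
time_s: 37.33
tcp_pos: [713.9, -5.4, 90.1]
tcp_rot: [-3.141, -0.011, 3.129]
force: [-34.4, -3.2, 7.1]
gripper_width: 0.2
grasp_force: 17.3
```

```bash
python3 knob.py
```

```text
[713.91923868  -5.35327389  90.05072882] [-34.44371597  -3.22272671   7.06854371]
[(array([333.6, 292.8]), np.int32(77), 'at y=-4 plane:', array([735.,  -4.,  79.]))]
```

The lever is at its end stop (34 N). I back off, rise, and check everything.

Request:
{"op": "arm_command", "data": {"rows": [{"jaw":0,"x":-0.4,"y":0,"z":0,"wx":0,"wy":0,"wz":0},{"jaw":0,"x":-1,"y":0,"z":0,"wx":0,"wy":0,"wz":0},{"jaw":0,"x":-1,"y":0,"z":0.4,"wx":0,"wy":0,"wz":0},{"jaw":0,"x":-1,"y":0,"z":1,"wx":0,"wy":0,"wz":0},{"jaw":0,"x":-1,"y":0,"z":1,"wx":0,"wy":0,"wz":0}]}}

```text
time_s: 37.8
tcp_pos: [606.9, -4.8, 151.7]
tcp_rot: [-3.142, -0.002, 3.129]
force: [0.4, 0.6, 1.5]
gripper_width: 0.0
grasp_force: 0.0
```

Request:
{"op": "arm_command", "data": {"rows": [{"jaw":0,"x":-1,"y":0,"z":1,"wx":0,"wy":0,"wz":0},{"jaw":0,"x":-1,"y":0,"z":1,"wx":0,"wy":0,"wz":0},{"jaw":0,"x":-1,"y":0,"z":1,"wx":0,"wy":0,"wz":0},{"jaw":0,"x":-1,"y":0,"z":0,"wx":0,"wy":0,"wz":0},{"jaw":0,"x":0,"y":0,"z":0,"wx":0,"wy":0,"wz":0}]}}

```text
time_s: 38.22
tcp_pos: [506.2, -4.7, 229.0]
tcp_rot: [-3.141, 0.002, 3.129]
force: [-1.3, 0.0, -0.1]
gripper_width: 0.2
grasp_force: 0.0
```

```bash
python3 knob.py; python3 - <<'E'
from h import *
t=snapshot("top");s=snapshot("scene")
for c in("red","yellow","blue"): print(c,[x for x in panel(t,c,38) if x[0][0]<720])
cv2.imwrite("pics/end.png",s["frame"])
E
```

```text
[506.23484044  -4.71172261 228.98997818] [-1.34699132  0.0070572  -0.1357788 ]
[(array([333.2, 292.4]), np.int32(83), 'at y=-4 plane:', array([734.,  -4.,  79.]))]
red [(array([591.1, 225.2]), array([54., 56.]), 30.5)]
yellow [(array([541.9, 310.8]), array([61., 63.]), 29.7)]
blue [(array([491.3, 396.6]), array([48., 48.]), 29.9)]
```

View pics/end.png

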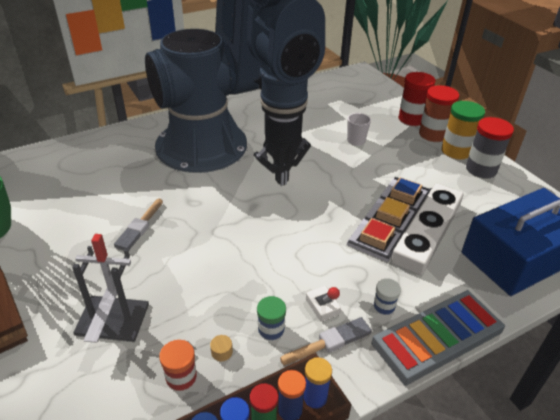

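The final picture shows all three panels centred in their bays, the lifter on its hooks at (98,247), and the lever leaning away at (333,292). The bystanders have not moved.

```bash
python3 -c "
from bench import finish_job
print(finish_job())"
```

```text
the job is handed in; nothing more can be done
None
```

I handed the job in after about 38 s of robot time: by the final camera check all three panels are centred in their own bays, the lifter hangs on its hooks, the lever is at its end stop, and no bystanders moved; no verdict came back.

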